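Set out the ring holders on the jewelry stand's swing arm

ROBOT

A 6-joint arm with a two-finger parallel gripper is mounted at the origin on the work surface. World frame = base frame: x ahead of the robot, y to its left, z up, the work surface at z = 0. Lengths are in m, angles in rad, forces in N, time in s.
With the tool pointing down it reaches from about 0.25 to 0.775 m from the base axis. Payload 4 kg.
Tool frame: the origin (TCP) lies on the centre line of the jaws, within the pads' length; the fingertips stand 11 mm ahead of it and the grasp point (between the pads) lies 8 mm behind it; z points along the fingers, y is the direction in which the jaws open and shut (so a half turn about z gives the same grasp; the last joint's range is limited). The gripper opens to 94 mm and grips with 3 to 60 N. Pads are 16 mm wide; open, the fingers measure 119 mm over their backs; the gripper's body (75 mm by 177 mm) begins 78 mm behind the grasp point.
Start: joints at [-1.232, 0.087, 1.371, -0, 1.684, -0.103], TCP at [0.235, -0.497, 0.217] pointing down, gripper open.
Joint ranges: [-3.1, 3.1], [-0.76, 2.03], [0.27, 2.55], [-1.08, 4.22], [0.17, 2.65], [-2.57, 2.57]. Speed limits (rad/s): [2.79, 2.79, 3.14, 3.14, 3.14, 3.14].

INTERFACE

Orientations are given as a unit quaternion [w, x, y, z].
In Python, from station import readout, capture, ticket, recognise, masks_of, mark_of gives the robot as it stands. The module is installed in compiled form; this text tells all that it offers.
- The arm moves only by the tool apply_moves, never from a script. Its argument "increments" is text: rows parted by semicolons, each of 7 numbers parted by spaces: the shift along the tool's x, y, z as a fraction of full scale, then the turn, a rotation vector about the tool's x, y, z as a fraction of full scale, then the opening, from -1 (shut) to 1 (fully open), so that 0 is half open. In form: tx ty tz wx wy wz claw; .... A call has 1 to 10 rows; each row is the pose to reach, as a shift and turn from the pose measured when the call began, along the tool's axes at that moment; what a row does not reach only later rows make up. Full scale, the value 1, is 0.15 m for a shift and pi/4 rad for a turn. A row lasts 1/12 s, in which the tool goes at most 41.7 mm and 7.16 degrees, less where a joint would pass 70% of its speed; a pose out of reach is approached as far as the arm can. A call with a number of a shift or a turn outside -1 to 1 is refused whole. A call with a gripper value outside its range is refused whole. The fingers move at their own pace and stop on an object; "force" is the grip in N (left out, the last holds). Time passes only in rows, so rows that repeat a pose let the fingers close. It gives the time, the measured TCP pose, the force and the opening at its end, in the units of the state.
- readout.get_state(): the state, without advancing time (a new reading comes with each control period).
- capture(name): name is "scene" or "top"; returns a dict with "img" (384x512x3 uint8, blue, green, red), "mtx" (3x3 intrinsics, pixels), "camera_from_world" (4x4, takes a point from world to camera coordinates). Camera axes: x right, y down, z forward; pixel columns grow to the right and rows downward; lengths in m; the calibration is good to about 2 mm. A picture is of the moment at which its call begins. There is no depth.
- ticket.hand_in(): hands the job in, once; it reports no verdict.
Trained networks look in a picture, given as the dict that the camera call returned (one of the last four; its "shot" number tells which), for a name from the list of things; names that differ only in an ending like _2 or _b are one class to them, and where a whole thing is asked for, a point or a joint stands for the part that bears it (a point fixed in the world has none). Each returns a list of dicts, best first, with "score" (0 to 1); they miss things now and then, are a little off and sometimes report something else, mostly with a low value. They report only what shows in the picture. A call takes as long as a camera call.
- recognise(picture, name): "centre" ([x, y, z] in m, in world coordinates, good to about 4 mm: the middle of the surface that is visible of it).
- masks_of(picture, name): "region" (384x512 bool, what is visible of it).
- mark_of(picture, name): "centre" ([x, y, z] in m, in world coordinates, good to about 4 mm: a listed point, or the origin of a listed thing).
The state is a dict: "time_s": time; "qpos": joint angles; "qvel": joint speeds; "joint_efforts": joint torques, N m; "ee_pos": TCP position; "orientation": TCP orientation; "force": force on the tool from outside, world axes, zero at the start; "wrist_torque": the same for the moment, N m; "opening": opening from 0.0 (shut) to 1.0 (fully open).
Only numpy, scipy, OpenCV 4.12 (cv2) and the standard library are available. Lean on these libraries where they do the work, as an engineer would, in place of code of your own. Each camera call takes 0.05 s, during which the arm holds its last target.

TASK

Swing the aluminium arm of the jewelry stand out until it clicks home in its end detent, and then open the red keeper lever near its tip. Set every ring holder down in the open pocket at the arm's tip and slide it in under the rail's lips towards the pivot, and when all are in swing the keeper fully shut across the slot behind them so that none can slide out. Leave the arm seated in its detent and do not disturb the other things on the dresser.

Things in the scene. Friction and masses are not known exactly. Their poses are not given: they have to be found in the camera images.
- boom (a joint): Hinge of the stand's aluminium swing arm, vertical axis. 0 = folded; grows clockwise seen from above. From 0.8 to 1.1 rad a spring pawl under it resists (up to about 0.8 N m), then it clicks over and is held against its end stop: seated at 1.31. Starts at 0 to 0.2. The arm, a channel 46 mm wide outside, reaches 240 mm from the pivot; pinch it across its width or push its side.
- boom_hinge (a point): Pivot of the arm at the height of the channel floor (70 mm above the dresser). x points along the arm to its tip, z up; turns with the arm. The stand's base is a disc of 65 mm radius, its column 24 mm thick and 132 mm high; 105 mm beyond the column is a necklace bar 240 mm high.
- boom_grip (a point): Middle of the arm's width, 140 mm from the pivot, 6 mm above the channel floor: a place to pinch or push the arm. Axes as boom_hinge. The side walls rise from 4 mm under to 12 mm above the channel floor.
- rail (a point): Centre of the channel floor at its inner stop, 50 mm from the pivot. x along the rail to the tip, y across, z up. Channel 40 mm wide inside. From x = 0 to 137 mm two lips cover it, underside 9, top 12 mm above the floor, a slot 20 mm wide between them; then the open pocket to x = 187 mm. A holder is in the rail with its axis at x = 16 (at the stop) to 131 mm (at the keeper).
- pocket (a point): Centre of the floor of the open pocket at the arm's tip (blue lining), 212 mm from the pivot; 50 mm long by 40 mm wide inside, walls 12 mm high, no lips over it. Axes as rail.
- keeper (a joint): Hinge of the red keeper lever on the arm, vertical axis. 0 = shut: the bar lies straight across the slot. Grows as its free end swings over the tip's pocket and away to the other side; 2.5 = fully open. Stays where it is left. It starts between 0 and 0.12 rad.
- keeper_hinge (a point): Keeper's pivot, at x = 140, y = 27 mm in the rail's frame, at the height of the bar (13 to 19 mm above the channel floor). Shut, the bar runs from here along -y of the rail. This point turns with the keeper: the bar runs along its own -y.
- keeper_peg (a point): Upright round peg at the keeper's free end, 10 mm thick, 57 mm from its pivot; it stands from 13 to 45 mm above the channel floor, this point is 40 mm above it. Pinch it from above or push it.
- holder_a: Ring holder, shaped like a pawn: a brass foot 32 mm across and 6 mm thick, a beech neck 10 mm thick up to 26 mm, a beech knob 20 mm across from 26 to 44 mm; a copper ring on the neck. Origin at the centre of its underside, z up. Two to four of the four holders are there.
- holder_b: Ring holder, shaped like a pawn: a brass foot 32 mm across and 6 mm thick, a beech neck 10 mm thick up to 26 mm, a beech knob 20 mm across from 26 to 44 mm; a copper ring on the neck. Origin at the centre of its underside, z up. Two to four of the four holders are there.
- holder_c: Ring holder, shaped like a pawn: a brass foot 32 mm across and 6 mm thick, a beech neck 10 mm thick up to 26 mm, a beech knob 20 mm across from 26 to 44 mm; a copper ring on the neck. Origin at the centre of its underside, z up. Two to four of the four holders are there.
- holder_d: Ring holder, shaped like a pawn: a brass foot 32 mm across and 6 mm thick, a beech neck 10 mm thick up to 26 mm, a beech knob 20 mm across from 26 to 44 mm; a copper ring on the neck. Origin at the centre of its underside, z up. Two to four of the four holders are there.
- jar: Closed black glass jar, 66 mm across, 75 mm tall; origin at the centre of its underside. A bystander.
- incense_plate: Round green ceramic incense plate, 120 mm across, 18 mm tall; origin at the centre of its underside. A bystander.
- roller: Yellow plastic hair roller, an upright tube 33 mm across and 60 mm tall, standing among the ring holders; origin at the centre of its underside. A bystander.
- ring_block: Beechwood block with three holes, 60 x 140 x 35 mm; origin at the centre of its underside. A bystander.
- perfume: Amber perfume bottle, 48 mm across, 110 mm tall; origin at the centre of its underside. A bystander.
- hairbrush: Wooden hairbrush lying on the dresser, along its x axis; origin at the centre of its underside. A bystander.
- tin: Round tin, 68 mm across, 50 mm tall; origin at the centre of its underside. A bystander.

How it is judged:
By the outcome, as a careful person would: the job done as asked, in the order asked, and still so for the second after the job is handed in, with the robot touching nothing.
Of holder_a, holder_b, holder_c, holder_d only 2 to 4 are there at a start; the rules pass over those that are not, and their reading is None.
At some moment in a run one of holder_a, holder_b, holder_c, holder_d may be knocked a few centimetres aside while the robot is not near it.
It also fails if it takes over 210 s, if anything falls off the work surface, if the arm or the gripper's body presses on something with over 40 N, if the wrist force passes 120 N, or if a joint passes its speed limit or range.

## Working session

There is one attempt and no reset: what is moved stays moved. The work goes in short steps, Python scripts to look and compute and a tool call to move; the robot and the scene stay as the last step left them, time stands still between calls to the robot, and variables do not carry over. Pictures are saved under pics/ and viewed, and the job is handed in when it is done.

Besides the shell and the picture viewer there is one more tool, called by a JSON object that holds its "api" and its "payload". apply_moves: Moves the arm, as the interface text tells. Its arguments: {"type":"object","properties":{"increments":{"type":"string"},"force":{"type":"number"}},"required":["increments"]}

```bash
mkdir -p pics; ls
python3 - <<'E'
from station import readout, capture, ticket, recognise, masks_of, mark_of
import cv2
print(readout.get_state())
for n in ("scene","top"):
    p=capture(n); cv2.imwrite(f"pics/{n}0.png",p["img"]); print(n,p["mtx"].tolist(),p["camera_from_world"].round(3).tolist())
    for t in ["boom_hinge","boom_grip","rail","pocket","keeper_hinge","keeper_peg","holder_a","jar","incense_plate","roller","ring_block","perfume","hairbrush","tin"]:
        for r in mark_of(p,t)[:6]:
            if r["score"]>.2: print(n,t,[round(float(x),3) for x in r["centre"]],round(r["score"],2))
E
```

```text
pics
{'time_s': 0.0, 'qpos': array([-1.23206613e+00,  8.79301960e-02,  1.37222704e+00, -1.94133104e-05,
        1.68360672e+00, -1.03102624e-01]), 'qvel': array([-0.00065754,  0.00078657, -0.00120815, -0.00170002, -0.00040314,
        0.00063542]), 'joint_efforts': array([-2.15231994e-03, -3.40184963e+01, -3.02433443e+01,  7.15267262e-02,
        3.29796073e-02, -1.57827499e-04]), 'ee_pos': array([ 0.23499229, -0.49669297,  0.21533153]), 'orientation': array([-1.07699070e-03,  9.75696714e-01,  2.19122668e-01, -1.37188155e-04]), 'force': array([ 0.23438388, -0.67605588, -0.68326523]), 'wrist_torque': array([-0.00580646,  0.01600675, -0.02565587]), 'opening': 0.9988554412342996}
scene [[384.08060048679744, 0.0, 257.0244470336085], [0.0, 384.08060048679744, 191.08256162458196], [0.0, 0.0, 1.0]] [[-0.313, 0.95, -0.003, 0.243], [0.784, 0.256, -0.565, -0.358], [-0.536, -0.179, -0.825, 1.501], [0.0, 0.0, 0.0, 1.0]]
scene boom_hinge [0.677, -0.103, 0.072] 0.91
scene boom_grip [0.64, -0.237, 0.078] 0.73
scene rail [0.666, -0.147, 0.07] 0.55
scene rail [0.65, -0.293, 0.084] 0.4
scene pocket [0
[... 707 characters left out ...]
0.0, 0.0, 1.0]]
top boom_hinge [0.678, -0.104, 0.066] 0.91
top boom_hinge [0.635, -0.414, 0.0] 0.31
top boom_grip [0.637, -0.229, 0.075] 0.8
top boom_grip [0.48, -0.427, 0.001] 0.71
top rail [0.664, -0.146, 0.074] 0.9
top pocket [0.622, -0.301, 0.068] 0.57
top keeper_peg [0.73, 0.131, -0.002] 0.55
top holder_a [0.429, 0.16, -0.004] 0.47
top holder_a [0.541, 0.29, -0.001] 0.45
top incense_plate [0.708, 0.314, 0.004] 0.71
top roller [0.546, 0.419, 0.001] 0.69
top roller [0.636, -0.23, 0.077] 0.69
top ring_block [0.733, 0.133, -0.001] 0.97
top ring_block [0.708, 0.313, 0.003] 0.6
top perfume [0.48, -0.429, -0.001] 0.58
top hairbrush [0.412, -0.532, -0.0] 0.96
top tin [0.636, -0.413, 0.002] 0.54
```

View pics/scene0.png

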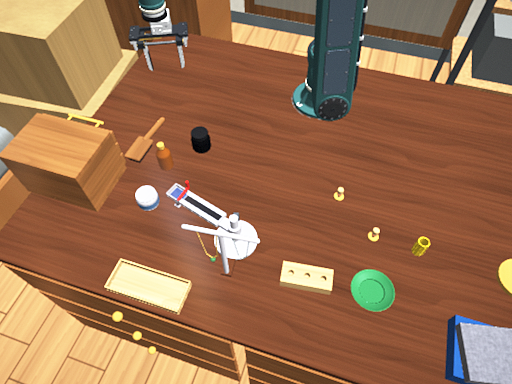

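View pics/top0.png

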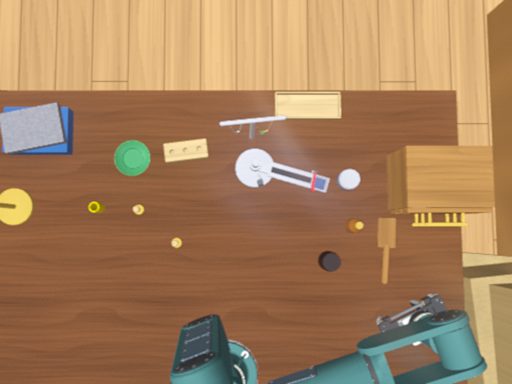

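Two holders show, at about (0.43, 0.16) and (0.54, 0.29), with the roller beyond them. In the top view they are at pixels (176,243) and (138,210). The boom points to -y and will swing clockwise to -x over a free path. I'll write a helper that works out the rows.

```bash
cat > h.py <<'E'
import numpy as np, cv2
from scipy.spatial.transform import Rotation as Rn
from station import readout, capture, ticket, recognise, masks_of, mark_of
def rt(yaw): # tool x at yaw, z down
    c,s=np.cos(yaw),np.sin(yaw); return np.array([[c,s,0],[s,-c,0],[0,0,-1.]])
def rows(wps, claw, st=None):
    "wps: list of (x,y,z,yawdeg); prints rows relative to current measured pose"
    st=st or readout.get_state(); p0=np.array(st["ee_pos"]); q=st["orientation"]
    R0=Rn.from_quat([q[1],q[2],q[3],q[0]]).as_matrix()
    out=[]
    for i,w in enumerate(wps):
        d=R0.T@(np.array(w[:3])-p0)/0.15
        rv=Rn.from_matrix(R0.T@rt(np.radians(w[3]))).as_rotvec()/(np.pi/4)
        c=claw[i] if np.ndim(claw) else claw
        v=np.r_[d,rv]
        out.append(" ".join(f"{x:.3f}" for x in v)+f" {c:g}"+("  <<OUT" if abs(v).max()>1 else ""))
    print(";\n".join(out))
def yaw(st=None):
    st=st or readout.get_state(); q=st["orientation"]
    R=Rn.from_quat([q[1],q[2],q[3],q[0]]).as_matrix(); return np.degrees(np.arctan2(R[1,0],R[0,0]))
def shot(name,fn,crop=None,zoom=1):
    p=capture(name); im=p["img"]
    if crop: a,b,c,d=crop; im=im[b:d,a:c]
    if zoom!=1: im=cv2.resize(im,None,fx=zoom,fy=zoom,interpolation=cv2.INTER_CUBIC)
    cv2.imwrite("pics/"+fn,im); return p
def proj(p,X):
    X=np.atleast_2d(X); T=p["camera_from_world"]; c=X@T[:3,:3].T+T[:3,3]; u=c@p["mtx"].T; return u[:,:2]/u[:,2:]
def unproj(p,uv,z):
    T=p["camera_from_world"]; R=T[:3,:3]; o=-R.T@T[:3,3]; d=R.T@np.linalg.solve(p["mtx"],[uv[0],uv[1],1]); return o+d*(z-o[2])/d[2]
def marks(p,names,th=.3):
    for t in names:
        for r in mark_of(p,t)[:5]:
            if r["score"]>th: print(p["shot"],t,[round(float(x),4) for x in r["centre"]],round(float(r["score"]),2))
E
python3 - <<'E'
from h import *
rows([(0.36,-0.43,.2,50)],.4)
E
```

```text
0.944 -0.049 0.110 0.000 0.000 -0.549 0.4
```

{"api": "apply_moves", "payload": {"increments": "0.94 -0.05 0.1 0 0 -0.55 0.4;0.94 -0.05 0.1 0 0 -0.55 0.4;0.94 -0.05 0.1 0 0 -0.55 0.4;0.94 -0.05 0.1 0 0 -0.55 0.4;0.94 -0.05 0.1 0 0 -0.55 0.4"}}

```text
time_s: 1.92
ee_pos: [0.3623, -0.4277, 0.2007]
orientation: [-0.001, 0.905, 0.426, 0.001]
force: [0.3, -0.0, -0.8]
opening: 0.71
```

Run:
```python
from h import *
rows([(0.48,-0.34,.19,60),(.56,-.29,.18,74)],.4)
```

```text
0.950 0.233 0.073 -0.001 -0.002 -0.212 0.4;
1.547 0.431 0.140 -0.001 -0.002 -0.523 0.4  <<OUT
```

{"api": "apply_moves", "payload": {"increments": "0.95 0.23 0.07 0 0 -0.5 0.4;0.95 0.23 0.07 0 0 -0.5 0.4;0.95 0.23 0.07 0 0 -0.5 0.4;0.95 0.23 0.07 0 0 -0.5 0.4;0.95 0.23 0.07 0 0 -0.5 0.4;0.95 0.23 0.07 0 0 -0.5 0.4"}}

```text
time_s: 2.42
ee_pos: [0.4798, -0.3397, 0.1902]
orientation: [-0.001, 0.804, 0.595, 0.0]
force: [-0.2, -0.5, 0.7]
opening: 0.702
```

Run:
```python
from h import *
rows([(0.60,-0.24,.18,74)],.4)
p=shot("top","t1.png",(200,100,420,300),3.5)
marks(p,["boom_hinge","boom_grip","rail","pocket"])
```

```text
0.870 0.572 0.069 -0.001 -0.001 -0.023 0.4
3 boom_hinge [0.6776, -0.1035, 0.0657] 0.8
3 boom_grip [0.6384, -0.2294, 0.077] 0.75
3 rail [0.6665, -0.1475, 0.0733] 0.69
3 pocket [0.6227, -0.302, 0.0696] 0.74
```

View pics/t1.png

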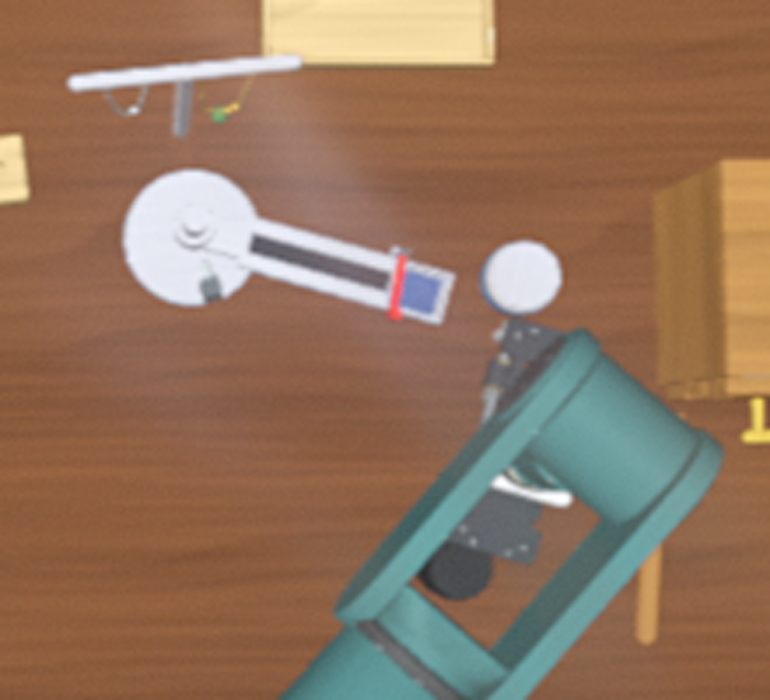

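The top view shows the arm clear, with its pocket at crop pixel (425,290) and the tin close beyond the tip at (523,277). I'll go over the grip point next.

{"api": "apply_moves", "payload": {"increments": "0.87 0.57 0.07 0 0 -0.02 0.4;0.87 0.57 0.07 0 0 -0.02 0.4;0.87 0.57 0.07 0 0 -0.02 0.4;0.87 0.57 0.07 0 0 -0.02 0.4;0.87 0.57 0.07 0 0 -0.02 0.4;0.87 0.57 0.07 0 0 -0.02 0.4"}}

```text
time_s: 3.17
ee_pos: [0.599, -0.2416, 0.18]
orientation: [-0.001, 0.8, 0.6, 0.0]
force: [-1.3, 0.3, 0.2]
opening: 0.697
```

Run:
```python
from h import *
rows([(0.64,-0.238,.17,74.5),(0.64,-0.238,.071,74.5)],.4)
```

```text
0.100 0.256 0.066 -0.001 -0.001 -0.017 0.4;
0.099 0.256 0.726 -0.001 -0.001 -0.017 0.4
```

{"api": "apply_moves", "payload": {"increments": "0.1 0.256 0.07 0 0 -0.02 0.4;0.1 0.256 0.07 0 0 -0.02 0.4;0.1 0.256 0.2 0 0 -0.02 0.4;0.1 0.256 0.4 0 0 -0.02 0.4;0.1 0.256 0.55 0 0 -0.02 0.4;0.1 0.256 0.65 0 0 -0.02 0.4;0.1 0.256 0.72 0 0 -0.02 0.4;0.1 0.256 0.72 0 0 -0.02 0.4;0.1 0.256 0.72 0 0 -0.02 0.4"}}

```text
time_s: 3.92
ee_pos: [0.6393, -0.2391, 0.0724]
orientation: [-0.0, 0.796, 0.606, -0.0]
force: [-0.4, -0.9, 0.3]
opening: 0.703
```

Run:
```python
from h import *
P=np.array([.678,-.1035])
w=[]
for k in range(1,8):
    a=74.4-4.5*k; r=np.radians(a+180); w.append((*(P+.14*np.array([np.cos(r),np.sin(r)])),.072,a))
rows(w,.4)
shot("scene","s2.png",(100,120,320,300),3.5)
```

```text
0.010 -0.068 0.003 -0.001 -0.001 0.103 0.4;
0.019 -0.141 0.003 -0.001 -0.001 0.203 0.4;
0.033 -0.212 0.003 -0.001 -0.000 0.303 0.4;
0.053 -0.283 0.003 -0.001 -0.000 0.403 0.4;
0.079 -0.352 0.003 -0.001 -0.000 0.503 0.4;
0.110 -0.418 0.003 -0.001 -0.000 0.603 0.4;
0.146 -0.482 0.003 -0.001 -0.000 0.703 0.4
```

View pics/s2.png

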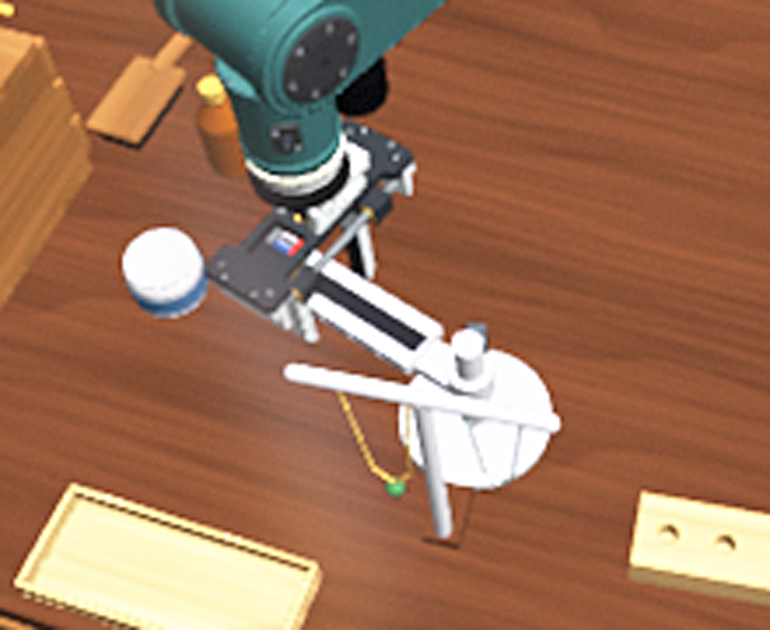

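The fingers straddle the arm at crop (335,270) with the body clear of the tin and the bar. Now I'll swing the arm.

{"api": "apply_moves", "payload": {"increments": "0.01 -0.07 0 0 0 0.1 0.4;0.02 -0.14 0 0 0 0.2 0.4;0.03 -0.21 0 0 0 0.3 0.4;0.05 -0.28 0 0 0 0.4 0.4;0.08 -0.35 0 0 0 0.5 0.4;0.11 -0.42 0 0 0 0.6 0.4;0.146 -0.48 0 0 0 0.7 0.4;0.146 -0.48 0 0 0 0.7 0.4"}}

```text
time_s: 4.63
ee_pos: [0.5768, -0.1986, 0.0763]
orientation: [0.002, 0.93, 0.367, 0.002]
force: [1.6, -0.2, -0.7]
opening: 0.7
```

```bash
cat > arc.py <<'E'
from h import *
import sys
P=np.array([.678,-.1035]); w=[]; y0=yaw(); n=int(sys.argv[2]); d=float(sys.argv[1])
for k in range(1,n+1):
    a=y0-d*k; r=np.radians(a+180); w.append((*(P+.14*np.array([np.cos(r),np.sin(r)])),.072,a))
print("yaw",y0); rows(w,.4)
E
python3 arc.py 4.4 8
```

```text
yaw 43.01289678151151
-0.005 -0.075 0.028 0.006 -0.003 0.098 0.4;
0.004 -0.146 0.028 0.005 -0.004 0.196 0.4;
0.017 -0.217 0.028 0.005 -0.004 0.293 0.4;
0.036 -0.286 0.028 0.005 -0.004 0.391 0.4;
0.061 -0.353 0.027 0.005 -0.004 0.489 0.4;
0.090 -0.419 0.027 0.005 -0.004 0.587 0.4;
0.124 -0.481 0.027 0.005 -0.005 0.684 0.4;
0.163 -0.542 0.027 0.005 -0.005 0.782 0.4
```

{"api": "apply_moves", "payload": {"increments": "0 -0.075 0.03 0 0 0.1 0.4;0 -0.146 0.03 0 0 0.2 0.4;0.017 -0.217 0.03 0 0 0.3 0.4;0.036 -0.286 0.03 0 0 0.39 0.4;0.06 -0.353 0.03 0 0 0.49 0.4;0.09 -0.42 0.03 0 0 0.585 0.4;0.124 -0.48 0.03 0 0 0.685 0.4;0.124 -0.48 0.03 0 0 0.685 0.4"}}

```text
time_s: 5.3
ee_pos: [0.5421, -0.133, 0.0734]
orientation: [0.002, 0.994, 0.107, 0.004]
force: [1.1, -0.2, 0.6]
opening: 0.698
```

```bash
python3 arc.py 2 8
python3 - <<'E'
from h import *
p=shot("top","t3.png",(200,100,420,300),3.5)
marks(p,["boom_hinge","boom_grip","rail","pocket"])
print(readout.get_state()["force"])
E
```

```text
yaw 12.272675811913494
-0.006 -0.032 0.009 0.005 -0.009 0.044 0.4;
-0.004 -0.064 0.009 0.005 -0.009 0.089 0.4;
-0.001 -0.097 0.009 0.004 -0.009 0.133 0.4;
0.003 -0.129 0.009 0.004 -0.009 0.178 0.4;
0.008 -0.161 0.008 0.004 -0.009 0.222 0.4;
0.014 -0.193 0.008 0.004 -0.009 0.267 0.4;
0.021 -0.225 0.008 0.004 -0.010 0.311 0.4;
0.030 -0.257 0.008 0.004 -0.010 0.356 0.4
5 boom_hinge [0.6776, -0.104, 0.0666] 0.89
5 boom_grip [0.5439, -0.132, 0.0782] 0.74
5 rail [0.6298, -0.1104, 0.0701] 0.64
5 pocket [0.4775, -0.1611, 0.0713] 0.58
[0.25894604 0.82702062 1.09304054]
```

View pics/t3.png

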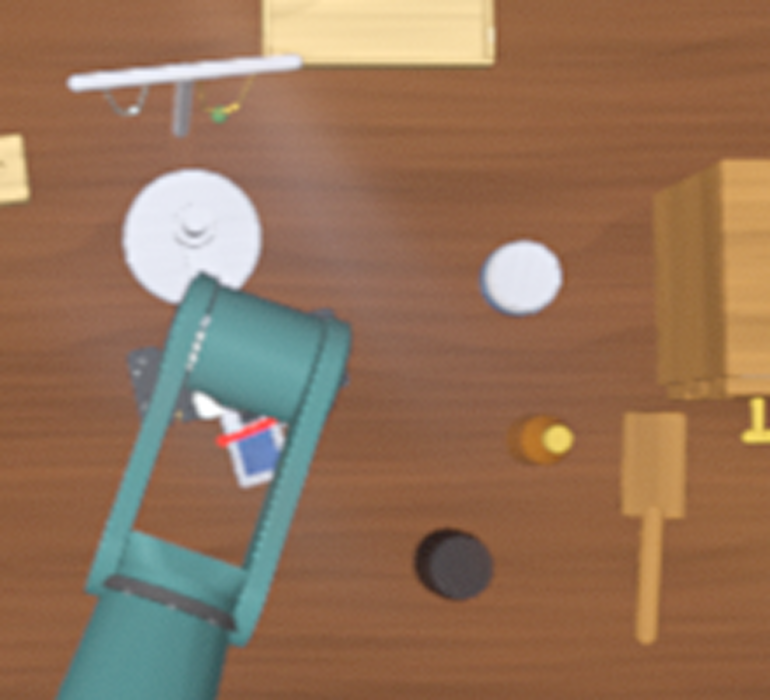

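The arm now points 16° off -x, inside or near the pawl zone. Continuing.

{"api": "apply_moves", "payload": {"increments": "0 -0.03 0.01 0 0 0.045 0.4;0 -0.065 0.01 0 0 0.09 0.4;0 -0.097 0.01 0 0 0.133 0.4;0 -0.13 0.01 0 0 0.178 0.4;0.01 -0.16 0.01 0 0 0.222 0.4;0.014 -0.19 0.01 0 0 0.267 0.4;0.014 -0.19 0.01 0 0 0.267 0.4"}}

```text
time_s: 6.13
ee_pos: [0.538, -0.105, 0.0704]
orientation: [0.0, 1.0, 0.003, 0.003]
force: [-0.3, -0.7, 0.2]
opening: 0.7
```

```bash
python3 arc.py 2 6
python3 - <<'E'
from h import *
p=shot("top","t4.png",(200,100,420,300),3.5)
marks(p,["boom_hinge","rail","pocket"])
p=shot("scene","s4.png",(140,80,340,260),3.5)
marks(p,["boom_hinge","rail","pocket"])
print(readout.get_state()["force"])
E
```

```text
yaw 0.2968611343488476
0.001 -0.038 -0.011 0.001 -0.007 0.044 0.4;
0.002 -0.070 -0.011 0.001 -0.007 0.089 0.4;
0.005 -0.103 -0.011 0.001 -0.007 0.133 0.4;
0.009 -0.135 -0.011 0.000 -0.008 0.178 0.4;
0.014 -0.167 -0.011 0.000 -0.008 0.222 0.4;
0.020 -0.199 -0.011 0.000 -0.008 0.267 0.4
6 boom_hinge [0.6766, -0.1045, 0.0649] 0.9
6 rail [0.631, -0.104, 0.0716] 0.89
6 pocket [0.4706, -0.1211, 0.0694] 0.96
6 pocket [0.7307, 0.1285, -0.0013] 0.7
7 boom_hinge [0.6756, -0.1016, 0.0741] 0.91
7 rail [0.6323, -0.1044, 0.0706] 0.73
7 rail [0.6765, -0.1011, 0.0729] 0.54
7 pocket [0.4679, -0.1196, 0.0712] 0.8
7 pocket [0.6369, -0.4159, 0.0019] 0.67
[0.37827852 0.39868512 0.80331696]
```

View pics/t4.png

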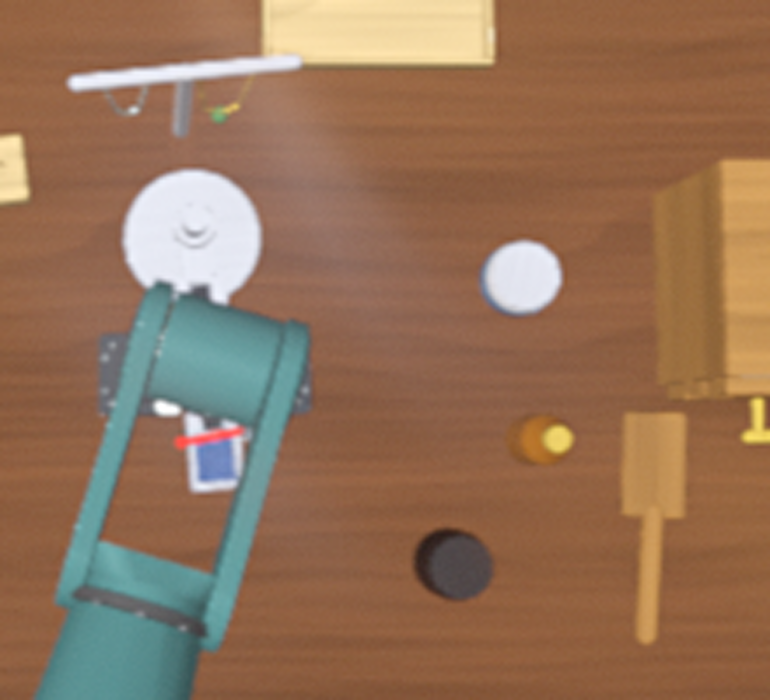

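View pics/s4.png

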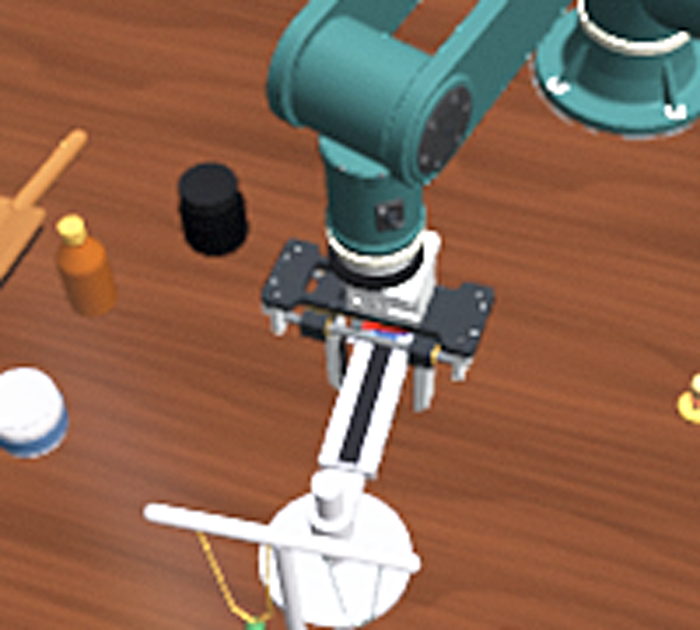

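{"api": "apply_moves", "payload": {"increments": "0 -0.038 -0.01 0 0 0.044 0.4;0 -0.07 -0.01 0 0 0.09 0.4;0 -0.1 -0.01 0 0 0.133 0.4;0 -0.1 -0.01 0 0 0.133 0.4;0 -0.1 -0.01 0 0 0.133 0.4"}}

```text
time_s: 6.95
ee_pos: [0.5401, -0.1029, 0.0708]
orientation: [0.012, 0.999, -0.051, 0.006]
force: [8.2, -29.3, -14.7]
opening: 0.701
```

```bash
python3 arc.py 2 4
python3 - <<'E'
from h import *
p=capture("top")
marks(p,["boom_hinge","rail","pocket"])
p=capture("scene")
marks(p,["boom_hinge","rail","pocket"])
print(readout.get_state()["force"])
E
```

```text
yaw -5.807947935500482
-0.017 -0.121 -0.011 0.030 -0.018 0.044 0.4;
-0.016 -0.154 -0.012 0.030 -0.019 0.089 0.4;
-0.013 -0.186 -0.012 0.030 -0.019 0.133 0.4;
-0.009 -0.218 -0.013 0.029 -0.020 0.178 0.4
8 boom_hinge [0.678, -0.1005, 0.0647] 0.66
8 rail [0.6281, -0.1018, 0.068] 0.82
8 pocket [0.4693, -0.1176, 0.0708] 0.8
8 pocket [0.5384, -0.1047, 0.0732] 0.53
9 boom_hinge [0.6772, -0.1017, 0.0741] 0.71
9 rail [0.6338, -0.1029, 0.0707] 0.86
9 pocket [0.4656, -0.1191, 0.0717] 0.89
[  7.43464977 -28.90032009 -13.09864737]
```

29 N against a hard stop is far above the pawl's roughly 6 N, and the arm hasn't moved from 4.5°, so it is seated. Backing off and rising.

Run:
```python
from h import *
rows([(.5385,-.1145,.071,4.5),(.5385,-.1145,.2,4.5)],.4)
```

```text
-0.003 0.078 0.001 0.031 -0.015 -0.230 0.4;
0.009 0.098 -0.859 0.031 -0.015 -0.230 0.4
```

{"api": "apply_moves", "payload": {"increments": "0 0.078 0 0.03 -0.015 -0.23 0.4;0 0.078 0 0.03 -0.015 -0.23 0.4;0.01 0.09 -0.2 0.03 -0.015 -0.23 0.4;0.01 0.095 -0.5 0.03 -0.015 -0.23 0.4;0.01 0.1 -0.86 0.03 -0.015 -0.23 0.4;0.01 0.1 -0.86 0.03 -0.015 -0.23 0.4;0.01 0.1 -0.86 0.03 -0.015 -0.23 0.4;0.01 0.1 -0.86 0.03 -0.015 -0.23 0.4"}}

```text
time_s: 8.02
ee_pos: [0.5391, -0.1151, 0.2013]
orientation: [0.001, 0.999, 0.039, 0.001]
force: [0.7, -0.6, -1.2]
opening: 0.703
```

Run:
```python
from h import *
print(readout.get_state()["force"])
p=shot("top","t5.png",(210,130,330,260),5)
marks(p,["boom_hinge","rail","pocket","keeper_hinge","keeper_peg"])
p=shot("scene","s5.png",(160,120,290,260),5)
marks(p,["boom_hinge","rail","pocket","keeper_hinge","keeper_peg"])
```

```text
[ 0.69445444 -0.64964061 -1.17599188]
10 boom_hinge [0.6793, -0.1027, 0.0663] 0.61
10 rail [0.6267, -0.1048, 0.0732] 0.77
10 rail [0.5421, 0.2904, 0.0022] 0.74
10 pocket [0.4689, -0.1185, 0.0711] 0.92
10 keeper_hinge [0.4937, -0.1421, 0.0856] 0.54
10 keeper_hinge [0.546, 0.4212, 0.0004] 0.33
10 keeper_peg [0.4812, -0.0833, 0.1096] 0.48
11 boom_hinge [0.6755, -0.1011, 0.0765] 0.62
11 rail [0.6331, -0.103, 0.0721] 0.98
11 pocket [0.4652, -0.1174, 0.0717] 0.67
11 keeper_hinge [0.4802, -0.0882, 0.1087] 0.66
11 keeper_hinge [0.4883, -0.1493, 0.0818] 0.44
```

View pics/s5.png

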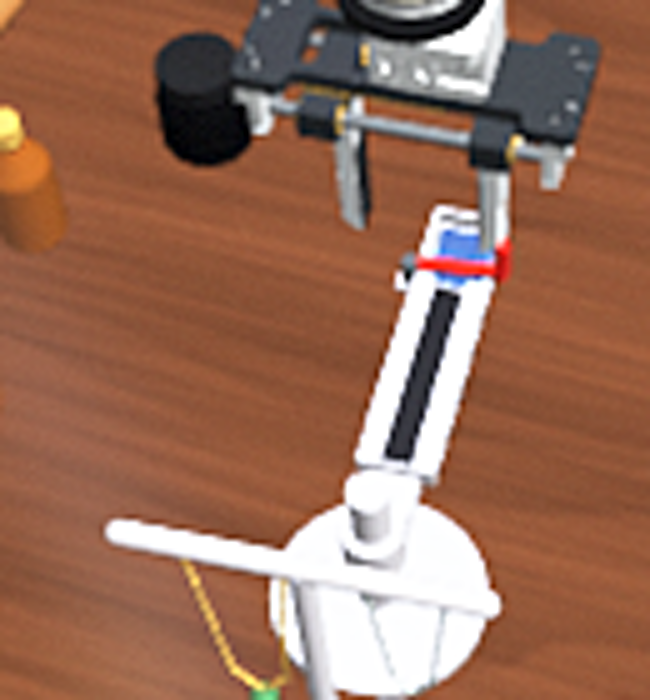

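View pics/t5.png

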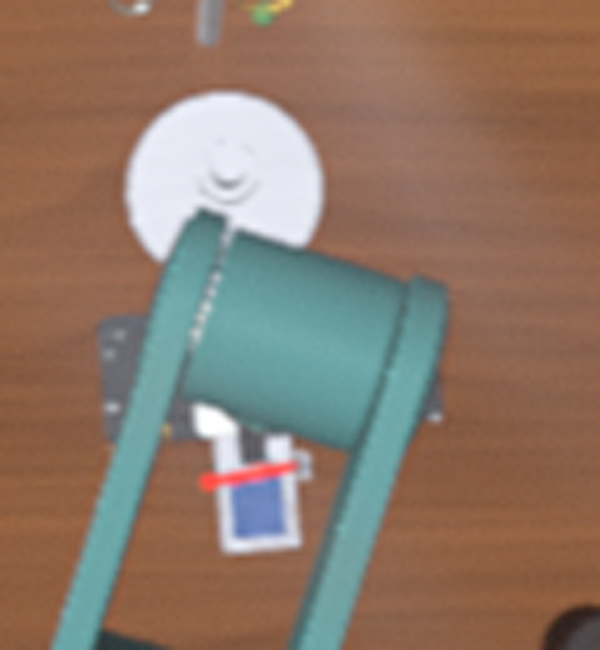

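The keeper bar is shut and near straight, and the peg stands at scene crop (505,255). By geometry and by network it is at about (0.481, -0.085). I'll go over it with a yaw of 70°.

Run:
```python
from h import *
rows([(.481,-.085,.19,70),(.481,-.085,.105,70)],0)
```

```text
-0.367 -0.228 0.067 0.001 0.001 -1.456 0  <<OUT;
-0.367 -0.228 0.633 0.001 0.001 -1.456 0  <<OUT
```

{"api": "apply_moves", "payload": {"increments": "-0.37 -0.23 0.07 0 0 -0.2 0;-0.37 -0.23 0.07 0 0 -0.4 0;-0.37 -0.23 0.07 0 0 -0.6 0;-0.37 -0.23 0.07 0 0 -0.8 0;-0.37 -0.23 0.07 0 0 -0.95 0;-0.37 -0.23 0.07 0 0 -0.95 0;-0.37 -0.23 0.07 0 0 -0.95 0"}}

```text
time_s: 9.2
ee_pos: [0.4805, -0.0847, 0.1897]
orientation: [0.0, 0.916, 0.402, -0.0]
force: [-0.2, -0.7, -0.2]
opening: 0.497
```

Run:
```python
from h import *
rows([(.481,-.085,.19,70),(.481,-.085,.105,70)],0)
p=shot("top","t6.png",(210,130,330,260),5)
marks(p,["keeper_hinge","keeper_peg","holder_a"])
p=shot("scene","s6.png",(160,100,290,240),5)
marks(p,["keeper_hinge","keeper_peg","holder_a"])
```

```text
0.001 0.004 -0.002 0.001 0.001 -0.503 0;
0.001 0.004 0.564 0.001 0.001 -0.503 0
12 holder_a [0.4292, 0.1606, -0.0034] 0.62
12 holder_a [0.5412, 0.2867, 0.0002] 0.53
13 keeper_hinge [0.493, -0.1452, 0.0829] 0.56
13 keeper_peg [0.4791, -0.0906, 0.1071] 0.49
13 holder_a [0.538, 0.288, 0.0039] 0.68
13 holder_a [0.4311, 0.162, -0.0023] 0.42
13 holder_a [0.6776, -0.1014, 0.07] 0.34
```

View pics/s6.png

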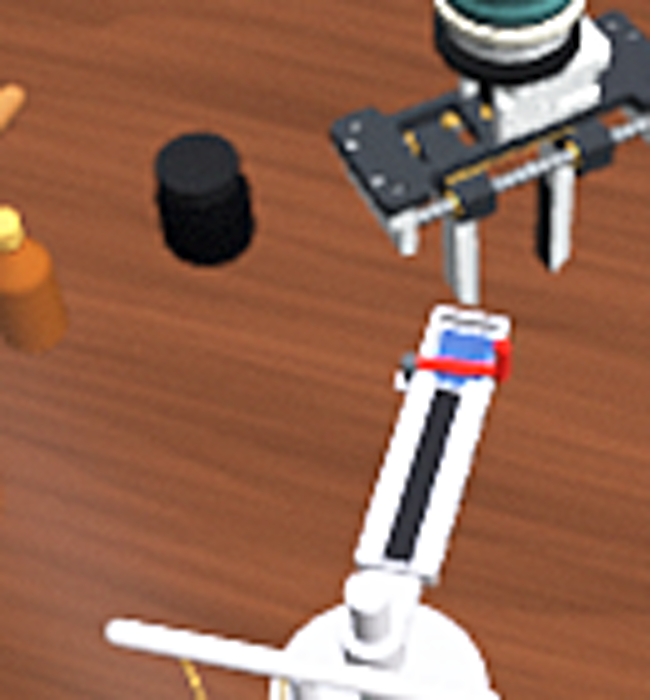

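{"api": "apply_moves", "payload": {"increments": "-0.01 0.01 0 0 0 -0.2 0;-0.01 0.01 0 0 0 -0.4 0;-0.01 0.01 0 0 0 -0.5 0;-0.01 0.01 0.15 0 0 -0.5 0;-0.01 0.01 0.3 0 0 -0.5 0;-0.01 0.01 0.45 0 0 -0.5 0;-0.01 0.01 0.565 0 0 -0.5 0;-0.01 0.01 0.565 0 0 -0.5 0;-0.01 0.01 0.565 0 0 -0.5 0"}}

```text
time_s: 10.35
ee_pos: [0.4799, -0.0867, 0.104]
orientation: [-0.001, 0.821, 0.571, -0.001]
force: [0.1, 0.4, 0.3]
opening: 0.499
```

Run:
```python
from h import *
print(readout.get_state()["force"])
p=shot("scene","s7.png",(160,100,290,240),5)
```

```text
[0.0970808  0.3727121  0.29372846]
```

View pics/s7.png

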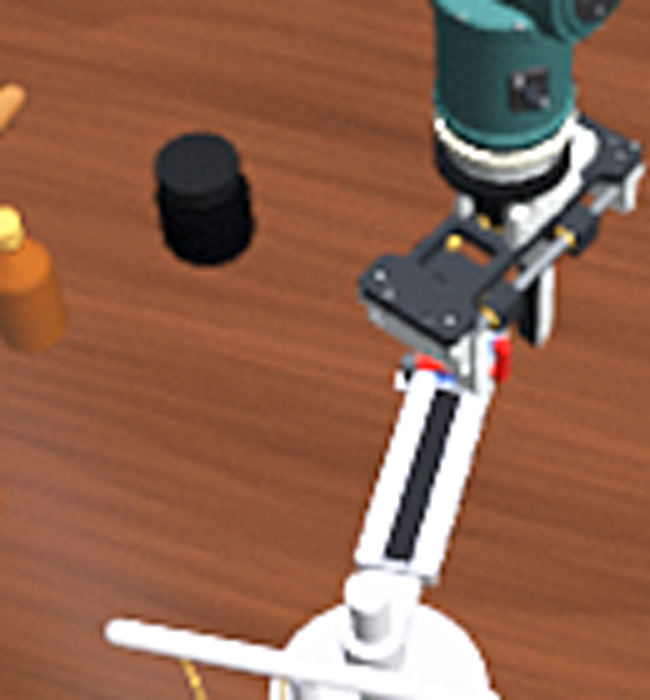

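The red peg shows at crop (502,358), between the fingers. Closing on it.

{"api": "apply_moves", "payload": {"increments": "0 0 0 0 0 0 -1;0 0 0 0 0 0 -1;0 0 0 0 0 0 -1;0 0 0 0 0 0 -1;0 0 0 0 0 0 -1;0 0 0 0 0 0 -1", "force": 15}}

```text
time_s: 10.9
ee_pos: [0.481, -0.0871, 0.1057]
orientation: [0.001, 0.821, 0.571, -0.0]
force: [0.8, -0.2, -0.4]
opening: 0.107
```

```bash
cat > karc.py <<'E'
from h import *
import sys
A=np.radians(184.4); ex=np.array([np.cos(A),np.sin(A)]); ey=np.array([-ex[1],ex[0]])
piv=np.array([.677,-.1025]); H=piv+.190*ex+.027*ey
def peg(t): return H+.057*(np.sin(t)*ex-np.cos(t)*ey)
if __name__=="__main__":
    st=readout.get_state(); d=st["ee_pos"][:2]-H
    t0=np.arctan2(d@ex,-d@ey); print("H",H,"theta",t0,"r",np.hypot(*d),"yaw",yaw(),"F",st["force"],"op",st["opening"])
    dt,n,ky=map(float,sys.argv[1:4]); y0=yaw(); w=[]; z=st["ee_pos"][2]
    off=H*0
    for k in range(1,int(n)+1):
        t=t0+dt*k; w.append((*peg(t),z,y0+ky*np.degrees(dt*k)))
    rows(w,-1)
E
python3 karc.py .1 8 .9
```

```text
H [ 0.48963139 -0.14399704] theta 0.07289039489437671 r 0.057563385704103555 yaw 69.68887924514809 F [ 0.84221222 -0.1637917  -0.39824944] op 0.107245855178886
-0.023 -0.030 -0.000 0.001 0.001 -0.115 -1;
-0.046 -0.061 -0.000 0.001 0.001 -0.229 -1;
-0.072 -0.088 -0.000 0.001 0.001 -0.344 -1;
-0.101 -0.113 -0.000 0.001 0.001 -0.458 -1;
-0.132 -0.135 -0.000 0.001 0.001 -0.573 -1;
-0.165 -0.154 -0.000 0.001 0.001 -0.688 -1;
-0.200 -0.169 -0.000 0.001 0.001 -0.802 -1;
-0.236 -0.181 0.000 0.001 0.001 -0.917 -1
```

{"api": "apply_moves", "payload": {"increments": "-0.02 -0.03 0 0 0 -0.115 -1;-0.045 -0.06 0 0 0 -0.23 -1;-0.072 -0.088 0 0 0 -0.345 -1;-0.1 -0.113 0 0 0 -0.46 -1;-0.132 -0.135 0 0 0 -0.57 -1;-0.165 -0.154 0 0 0 -0.69 -1;-0.2 -0.17 0 0 0 -0.8 -1;-0.236 -0.18 0 0 0 -0.92 -1;-0.236 -0.18 0 0 0 -0.92 -1"}}

```text
time_s: 11.65
ee_pos: [0.4438, -0.1114, 0.1057]
orientation: [0.001, 0.565, 0.825, 0.0]
force: [1.8, -0.4, -3.1]
opening: 0.102
```

```bash
python3 karc.py .1 8 .9
```

```text
H [ 0.48963139 -0.14399704] theta 0.8748091384231719 r 0.056224948943414975 yaw 111.13718981971812 F [ 1.77238913 -0.35209887 -3.13840386] op 0.10192652119181006
-0.018 -0.033 -0.000 0.002 0.003 -0.115 -1;
-0.044 -0.062 -0.000 0.002 0.003 -0.229 -1;
-0.072 -0.087 -0.000 0.002 0.003 -0.344 -1;
-0.102 -0.110 0.000 0.002 0.003 -0.458 -1;
-0.135 -0.129 0.000 0.002 0.003 -0.573 -1;
-0.169 -0.145 0.000 0.002 0.003 -0.688 -1;
-0.205 -0.158 0.000 0.001 0.003 -0.802 -1;
-0.242 -0.167 0.000 0.001 0.003 -0.917 -1
```

{"api": "apply_moves", "payload": {"increments": "-0.02 -0.033 0 0 0 -0.115 -1;-0.045 -0.062 0 0 0 -0.23 -1;-0.072 -0.087 0 0 0 -0.345 -1;-0.1 -0.11 0 0 0 -0.46 -1;-0.135 -0.13 0 0 0 -0.57 -1;-0.17 -0.145 0 0 0 -0.69 -1;-0.205 -0.158 0 0 0 -0.8 -1;-0.242 -0.167 0 0 0 -0.92 -1;-0.242 -0.167 0 0 0 -0.92 -1"}}

```text
time_s: 12.4
ee_pos: [0.435, -0.1539, 0.1056]
orientation: [0.003, 0.238, 0.971, 0.001]
force: [4.4, 3.1, -2.2]
opening: 0.101
```

```bash
python3 karc.py .1 9 .9
```

```text
H [ 0.48963139 -0.14399704] theta 1.6738664853567844 r 0.05555452504563992 yaw 152.48605446674645 F [ 4.4247089   3.08061119 -2.17623679] op 0.1006696297575407
-0.017 -0.035 -0.000 0.003 0.006 -0.115 -1;
-0.045 -0.061 0.000 0.003 0.006 -0.229 -1;
-0.075 -0.084 0.000 0.002 0.006 -0.344 -1;
-0.107 -0.104 0.000 0.002 0.006 -0.458 -1;
-0.141 -0.121 0.000 0.002 0.007 -0.573 -1;
-0.176 -0.135 0.000 0.002 0.007 -0.688 -1;
-0.213 -0.144 0.001 0.001 0.007 -0.802 -1;
-0.251 -0.151 0.001 0.001 0.007 -0.917 -1;
-0.288 -0.153 0.001 0.001 0.007 -1.031 -1  <<OUT
```

{"api": "apply_moves", "payload": {"increments": "-0.02 -0.035 0 0 0 -0.115 -1;-0.045 -0.061 0 0 0 -0.23 -1;-0.075 -0.084 0 0 0 -0.345 -1;-0.107 -0.104 0 0 0 -0.46 -1;-0.141 -0.121 0 0 0 -0.57 -1;-0.176 -0.135 0 0 0 -0.69 -1;-0.213 -0.144 0 0 0 -0.8 -1;-0.255 -0.151 0 0 0 -0.92 -1;-0.26 -0.151 0 0 0 -0.92 -1;-0.26 -0.151 0 0 0 -0.92 -1"}}

```text
time_s: 13.23
ee_pos: [0.4582, -0.1917, 0.1056]
orientation: [0.001, -0.118, 0.993, 0.0]
force: [-1.8, 0.8, 1.2]
opening: 0.1
```

```bash
python3 karc.py .03 1 .9;python3 - <<'E'
from h import *
p=shot("top","t8.png",(210,130,330,260),5)
marks(p,["boom_hinge","pocket","rail","keeper_hinge","keeper_peg"])
p=shot("scene","s8.png",(160,100,290,240),5)
marks(p,["boom_hinge","pocket","rail","keeper_hinge","keeper_peg"])
E
```

```text
H [ 0.48963139 -0.14399704] theta 2.482223731395057 r 0.057103123764507026 yaw -166.38905581091922 F [-1.75436988  0.81776461  1.242855  ] op 0.09971959896889103
-0.008 -0.008 0.000 0.000 0.003 -0.034 -1
15 boom_hinge [0.6759, -0.105, 0.0648] 0.66
15 pocket [0.4694, -0.1212, 0.0715] 0.95
15 rail [0.5416, 0.2887, -0.0001] 0.72
15 rail [0.6298, -0.0996, 0.0736] 0.59
16 boom_hinge [0.6794, -0.0996, 0.073] 0.81
16 pocket [0.4656, -0.1194, 0.0717] 0.93
16 rail [0.6335, -0.103, 0.0694] 0.81
16 keeper_hinge [0.4901, -0.1509, 0.0866] 0.4
16 keeper_peg [0.7377, 0.1345, -0.0007] 0.75
16 keeper_peg [0.4576, -0.1954, 0.1065] 0.41
```

View pics/s8.png

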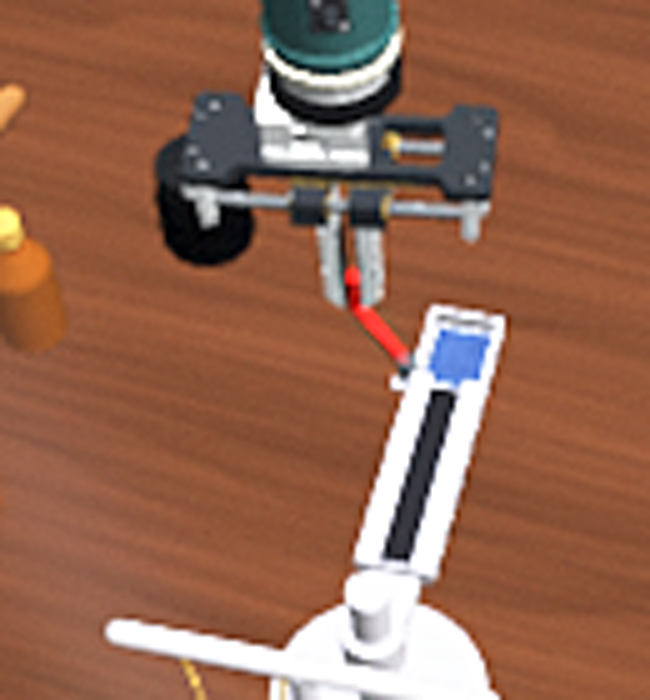

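{"api": "apply_moves", "payload": {"increments": "-0.01 -0.01 0 0 0 -0.03 -1;-0.02 -0.015 0 0 0 -0.03 -1;-0.02 -0.015 0 0 0 -0.03 -1"}}

```text
time_s: 14.08
ee_pos: [0.4624, -0.1937, 0.1057]
orientation: [0.002, -0.132, 0.991, -0.0]
force: [-2.9, 0.1, 1.4]
opening: 0.104
```

```bash
python3 karc.py .01 1 .9
```

```text
H [ 0.48963139 -0.14399704] theta 2.5638482157571825 r 0.05666338206060666 yaw -164.78437320467145 F [-2.8631304   0.05311294  1.41722434] op 0.10440310070041453
-0.001 -0.004 0.000 -0.001 0.005 -0.011 -1
```

Theta is about 2.5 (fully open). Release and rise.

{"api": "apply_moves", "payload": {"increments": "0.01 0.01 0 0 0 0 -0.5;0.01 0.01 0 0 0 0 -0.5;0.01 0.01 0 0 0 0 -0.5;0.01 0.01 -0.3 0 0 0 -0.5;0.01 0.01 -0.6 0 0 0 -0.5;0.01 0.01 -0.8 0 0 0 -0.5;0.01 0.01 -0.8 0 0 0.2 -0.5;0.01 0.01 -0.8 0 0 0.4 -0.5;0.01 0.01 -0.8 0 0 0.6 -0.5;0.01 0.01 -0.8 0 0 0.8 -0.5"}}

```text
time_s: 14.92
ee_pos: [0.4606, -0.1929, 0.2264]
orientation: [0.003, 0.12, 0.993, -0.0]
force: [0.5, -0.3, 0.0]
opening: 0.249
```

Run:
```python
from h import *
p=shot("top","t9.png",(210,130,330,260),5)
marks(p,["boom_hinge","pocket","rail","keeper_hinge","keeper_peg","holder_a"])
p=shot("scene","s9.png",(160,100,290,240),5)
marks(p,["boom_hinge","pocket","rail","keeper_hinge","keeper_peg","holder_a"])
rows([(.44,-.06,.2,150)],-.2)
```

```text
17 boom_hinge [0.6762, -0.103, 0.0669] 0.7
17 pocket [0.4719, -0.1159, 0.0706] 0.85
17 rail [0.6289, -0.1023, 0.0759] 0.91
17 keeper_hinge [0.4709, -0.1171, 0.0701] 0.49
17 keeper_hinge [0.3699, -0.3417, -0.0002] 0.49
17 holder_a [0.4283, 0.1622, -0.0036] 0.58
17 holder_a [0.5385, 0.2891, -0.0007] 0.4
18 boom_hinge [0.6769, -0.1036, 0.0737] 0.86
18 pocket [0.4693, -0.1178, 0.0726] 0.57
18 pocket [0.7115, 0.3089, 0.0042] 0.42
18 rail [0.6325, -0.1007, 0.0691] 0.9
18 rail [0.4652, -0.1151, 0.0734] 0.75
18 rail [0.6398, -0.4109, 0.0059] 0.53
18 keeper_hinge [0.4888, -0.1442, 0.086] 0.63
18 keeper_peg [0.4608, -0.1986, 0.1082] 0.54
18 holder_a [0.5384, 0.2869, 0.0023] 0.68
18 holder_a [0.4268, 0.1619, -0.0023] 0.39
0.336 0.829 0.170 0.002 0.005 0.369 -0.2
```

View pics/s9.png

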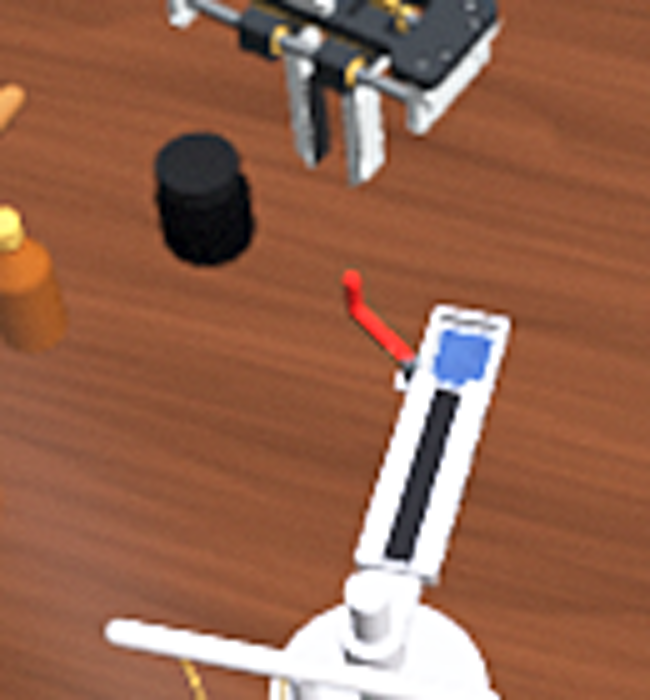

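The arm has gone back into its detent (tip corner at crop (510,318), as before), and the keeper is open with its peg at crop (350,275). Next is holder 1, at (0.428, 0.161).

Run:
```python
from h import *
rows([(.44,-.06,.18,184.4)],-.2)
```

```text
0.336 0.829 0.304 0.000 0.006 -0.396 -0.2
```

{"api": "apply_moves", "payload": {"increments": "0.34 0.83 0.3 0 0 -0.4 -0.2;0.34 0.83 0.3 0 0 -0.4 -0.2;0.34 0.83 0.3 0 0 -0.4 -0.2;0.34 0.83 0.3 0 0 -0.4 -0.2;0.34 0.83 0.3 0 0 -0.4 -0.2;0.34 0.83 0.3 0 0 -0.4 -0.2"}}

```text
time_s: 16.12
ee_pos: [0.4394, -0.0593, 0.1805]
orientation: [0.002, -0.041, 0.999, -0.0]
force: [-0.0, 0.1, -0.3]
opening: 0.399
```

Run:
```python
from h import *
rows([(.43,.09,.15,184.4)],-.2)
```

```text
-0.018 0.997 0.202 -0.001 0.006 0.007 -0.2
```

{"api": "apply_moves", "payload": {"increments": "-0.02 0.99 0.2 0 0 0 -0.2;-0.02 0.99 0.2 0 0 0 -0.2;-0.02 0.99 0.2 0 0 0 -0.2;-0.02 0.99 0.2 0 0 0 -0.2;-0.02 0.99 0.2 0 0 0 -0.2;-0.02 0.99 0.2 0 0 0 -0.2"}}

```text
time_s: 16.62
ee_pos: [0.4311, 0.0886, 0.1507]
orientation: [0.003, -0.042, 0.999, -0.001]
force: [0.5, -0.5, -0.0]
opening: 0.402
```

Run:
```python
from h import *
p=shot("top","t10.png",(80,160,260,290),4)
marks(p,["holder_a"])
for m in masks_of(p,"holder_a")[:4]:
    r=m["region"]; 
    if m["score"]>.3: ys,xs=np.nonzero(r); print(m["score"],xs.mean(),ys.mean(),xs.min(),xs.max(),ys.min(),ys.max(), unproj(p,(xs.mean(),ys.mean()),.02))
p=shot("scene","s10.png",(300,140,460,270),4.5)
marks(p,["holder_a"])
for m in masks_of(p,"holder_a")[:4]:
    r=m["region"]; 
    if m["score"]>.3: ys,xs=np.nonzero(r); print(m["score"],xs.mean(),ys.mean(),xs.min(),xs.max(),ys.min(),ys.max(), unproj(p,(xs.mean(),ys.mean()),.02))
rows([(.429,.161,.12,184.4),(.429,.161,.028,184.4)],-.2)
```

```text
19 holder_a [0.544, 0.2897, 0.0002] 0.48
19 holder_a [0.5369, -0.1114, 0.0775] 0.47
19 holder_a [0.4098, -0.5344, -0.0006] 0.47
0.4 138.8135593220339 209.25423728813558 135 143 206 213 [0.53812002 0.28255582 0.02      ]
20 holder_a [0.5383, 0.2869, 0.0032] 0.56
20 holder_a [0.4297, 0.1647, -0.0013] 0.52
20 holder_a [0.4898, -0.1494, 0.0824] 0.36
0.63 374.2783505154639 234.90721649484536 369 379 228 241 [0.54245284 0.28943703 0.02      ]
-0.025 0.489 0.205 -0.002 0.007 0.003 -0.2;
-0.022 0.490 0.818 -0.002 0.007 0.003 -0.2
```

View pics/t10.png

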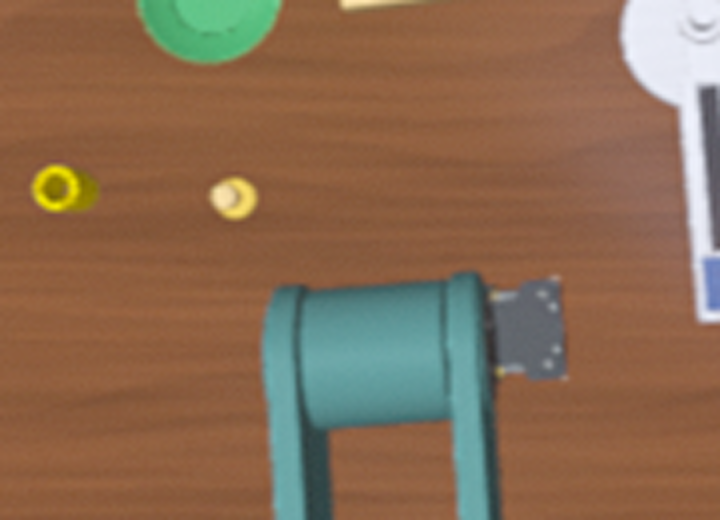

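View pics/s10.png

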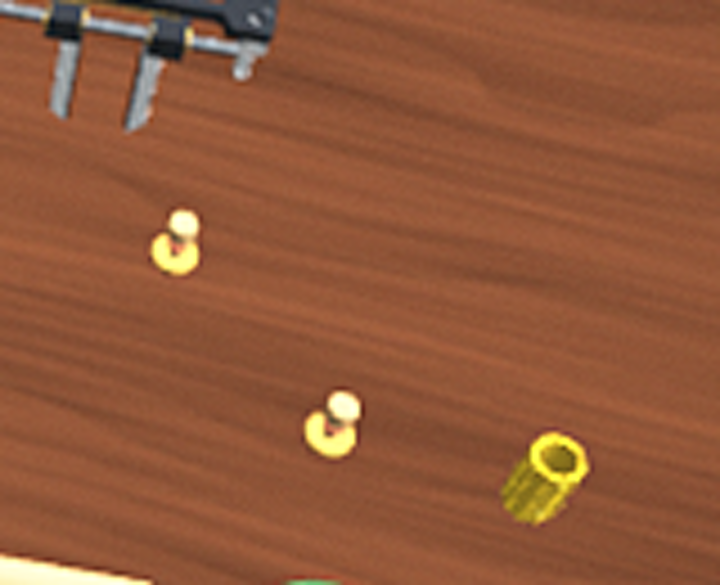

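Holder 1 stands at scene crop (177,248) with its knob at (183,222), and holder 2 at (333,430). I'll check the knob positions from their pixels.

Run:
```python
from h import *
p=capture("scene")
for u,v in ((183,222),(343,406)): print(unproj(p,(300+(u+.5)/4.5-.5,140+(v+.5)/4.5-.5),.037))
for u,v in ((176,252),(332,433)): print(unproj(p,(300+(u+.5)/4.5-.5,140+(v+.5)/4.5-.5),.005))
```

```text
[0.42215093 0.16029342 0.037     ]
[0.53450987 0.2886117  0.037     ]
[0.42589718 0.16164819 0.005     ]
[0.5372953  0.28971954 0.005     ]
```

{"api": "apply_moves", "payload": {"increments": "-0.01 0.49 0.2 0 0 0 0;-0.01 0.49 0.2 0 0 0 0;-0.01 0.49 0.2 0 0 0 0;-0.01 0.49 0.4 0 0 0 0;-0.01 0.49 0.6 0 0 0 0;-0.01 0.49 0.75 0 0 0 0;-0.01 0.49 0.815 0 0 0 0;-0.01 0.49 0.815 0 0 0 0;-0.01 0.49 0.815 0 0 0 0"}}

```text
time_s: 17.72
ee_pos: [0.4276, 0.1607, 0.029]
orientation: [0.003, -0.04, 0.999, -0.001]
force: [0.4, 0.2, 1.7]
opening: 0.495
```

{"api": "apply_moves", "payload": {"increments": "0 0 0 0 0 0 -1;0 0 0 0 0 0 -1;0 0 0 0 0 0 -1;0 0 0 0 0 0 -1;0 0 0 0 0 0 -1;0 0 0 0 0 0 -1", "force": 15}}

```text
time_s: 18.22
ee_pos: [0.4282, 0.1609, 0.0298]
orientation: [0.004, -0.04, 0.999, -0.0]
force: [0.2, 0.4, 3.7]
opening: 0.21
```

Run:
```python
from h import *
p=shot("scene","s11.png",(280,120,440,250),4.5)
rows([(.43,.15,.155,184.4),(.43,.03,.155,184.4)],-1)
```

```text
-0.012 -0.074 -0.835 -0.001 0.009 0.003 -1;
0.051 -0.872 -0.834 -0.001 0.009 0.003 -1
```

View pics/s11.png

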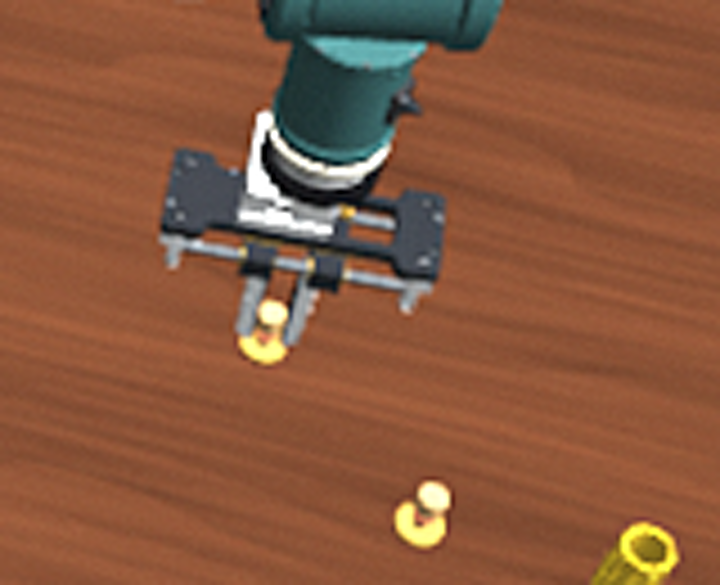

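The opening is 19.8 mm, the full knob diameter, and it's caught at crop (272,313). Lift and carry.

{"api": "apply_moves", "payload": {"increments": "0 0 -0.25 0 0 0 -1;0 0 -0.5 0 0 0 -1;0 -0.05 -0.8 0 0 0 -1;0.02 -0.25 -0.83 0 0 0 -1;0.03 -0.45 -0.83 0 0 0 -1;0.04 -0.65 -0.83 0 0 0 -1;0.05 -0.87 -0.83 0 0 0 -1;0.05 -0.87 -0.83 0 0 0 -1;0.05 -0.87 -0.83 0 0 0 -1"}}

```text
time_s: 19.02
ee_pos: [0.4299, 0.0291, 0.154]
orientation: [0.003, -0.038, 0.999, -0.0]
force: [0.3, 0.6, -1.5]
opening: 0.211
```

Run:
```python
from h import *
rows([(.465,-.09,.155,184.4),(.465,-.1185,.14,184.4)],-1)
```

```text
-0.174 -0.809 -0.005 -0.001 0.008 -0.001 -1;
-0.159 -0.999 0.095 -0.001 0.008 -0.001 -1
```

{"api": "apply_moves", "payload": {"increments": "-0.05 -0.2 0 0 0 0 -1;-0.05 -0.2 0 0 0 0 -1;-0.05 -0.2 0 0 0 0 -1;-0.05 -0.2 0 0 0 0 -1"}}

```text
time_s: 19.35
ee_pos: [0.4393, 0.0009, 0.1537]
orientation: [0.003, -0.038, 0.999, 0.0]
force: [-0.1, -1.0, -0.8]
opening: 0.205
```

```bash
cat > lining.py <<'E'
from h import *
for n in ("scene","top"):
    p=capture(n); im=p["img"].astype(int); b,g,r=im[...,0],im[...,1],im[...,2]
    m=(b>r+50)&(b>g+25)
    lo=proj(p,[[.467,-.118,.07],[.58,-.11,.082],[.65,-.105,.07]])
    yy,xx=np.mgrid[:384,:512]
    near=lambda c,rad: np.hypot(xx-c[0],yy-c[1])<rad
    mm=m&near(lo[0],22); ys,xs=np.nonzero(mm)
    if len(xs): print(n,"blue",len(xs),unproj(p,(xs.mean(),ys.mean()),.07).round(4), "px",xs.mean(),ys.mean())
    d=(im.max(2)<75)&near(lo[1],24); ys,xs=np.nonzero(d)
    if len(xs)>20:
        W=np.array([unproj(p,(x,y),.072)[:2] for x,y in zip(xs,ys)]); c=W.mean(0); u,s,v=np.linalg.svd(W-c); print(n,"slot",len(xs),c.round(4),"ang",np.degrees(np.arctan(v[0][1]/v[0][0])).round(2),s.round(3))
    cv2.imwrite(f"pics/lin_{n}.png",cv2.resize((p["img"]*(~(mm|d))[...,None]).astype(np.uint8)[100:260,150:330],None,fx=4,fy=4,interpolation=0))
E
python3 lining.py
```

```text
scene blue 107 [ 0.466  -0.1201  0.07  ] px 251.7289719626168 171.17757009345794
scene slot 171 [ 0.5591 -0.1135] ang 5.39 [0.475 0.063]
top blue 125 [ 0.4675 -0.1201  0.07  ] px 261.08 230.24
```

View pics/lin_scene.png

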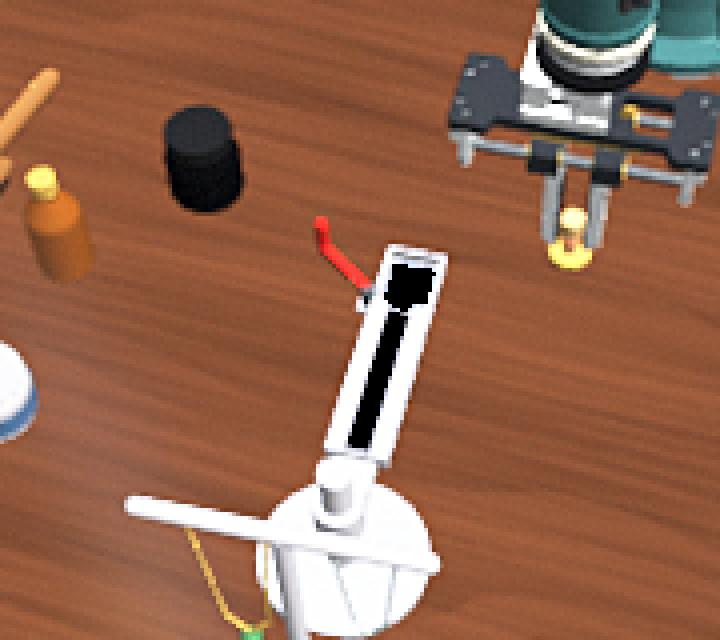

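View pics/lin_top.png

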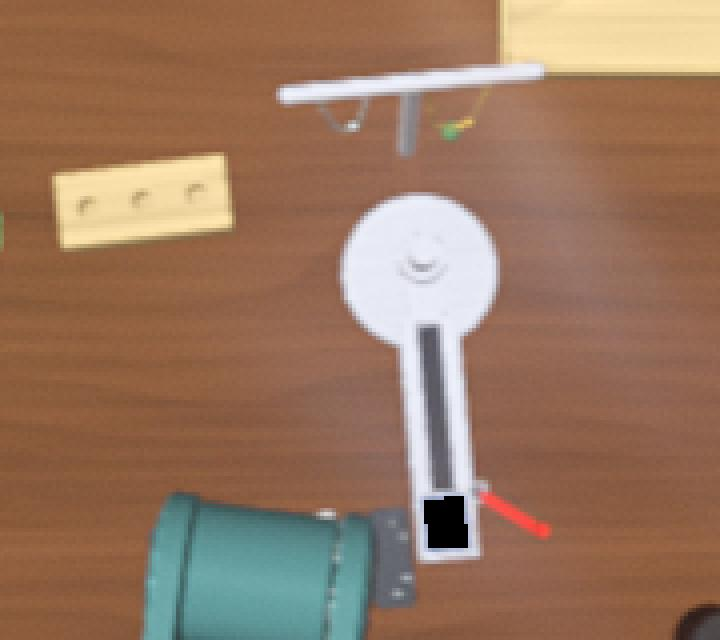

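Both cameras put the lining at (0.467, -0.120), and the arm axis is about 4.8° off -x. Going over the pocket.

Run:
```python
from h import *
rows([(.467,-.1195,.145,184.8),(.467,-.1195,.104,184.8)],-1)
```

```text
-0.121 -0.815 0.060 -0.000 0.007 -0.008 -1;
-0.120 -0.815 0.333 -0.000 0.007 -0.008 -1
```

{"api": "apply_moves", "payload": {"increments": "-0.06 -0.2 0 0 0 0 -1;-0.12 -0.4 0 0 0 0 -1;-0.12 -0.6 0.06 0 0 0 -1;-0.12 -0.815 0.06 0 0.007 -0.01 -1;-0.12 -0.815 0.06 0 0.007 -0.01 -1;-0.12 -0.815 0.06 0 0.007 -0.01 -1;-0.12 -0.815 0.06 0 0.007 -0.01 -1"}}

```text
time_s: 20.03
ee_pos: [0.4668, -0.1184, 0.1449]
orientation: [0.0, -0.043, 0.999, 0.0]
force: [-0.0, 0.2, -0.6]
opening: 0.207
```

Run:
```python
from h import *
shot("scene","s12.png",(190,110,310,230),5);shot("top","t12.png",(210,150,330,270),5)
rows([(.467,-.1195,.104,184.8),(.467,-.1195,.099,184.8)],-1)
```

```text
-0.000 -0.010 0.274 0.001 0.001 0.004 -1;
-0.000 -0.010 0.307 0.001 0.001 0.004 -1
```

View pics/s12.png

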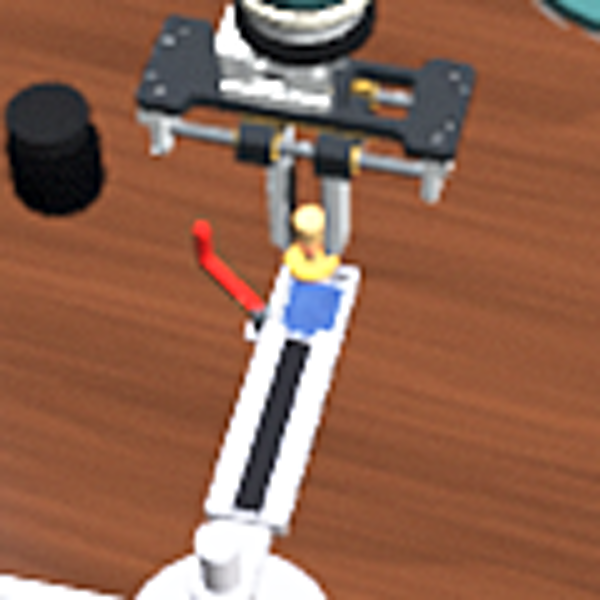

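The holder hangs over the pocket: foot at crop (311,262), lining at (313,307). Lowering.

{"api": "apply_moves", "payload": {"increments": "0 -0.01 0.1 0 0 0 -1;0 -0.01 0.2 0 0 0 -1;0 -0.01 0.26 0 0 0 -1;0 -0.01 0.275 0 0 0 -1;0 -0.01 0.285 0 0 0 -1;0 -0.01 0.285 0 0 0 -1"}}

```text
time_s: 20.63
ee_pos: [0.4672, -0.1192, 0.1027]
orientation: [0.0, -0.044, 0.999, 0.0]
force: [-0.2, 0.3, -0.6]
opening: 0.211
```

{"api": "apply_moves", "payload": {"increments": "0 0 0.007 0 0 0 -1;0 0 0.013 0 0 0 -1;0 0 0.013 0 0 0 -1;0 0 0.013 0 0 0 -1"}}

```text
time_s: 20.97
ee_pos: [0.4674, -0.1193, 0.1011]
orientation: [0.001, -0.044, 0.999, 0.0]
force: [-0.4, -0.2, 0.1]
opening: 0.205
```

Run:
```python
from h import *
print(readout.get_state()["force"])
shot("scene","s13.png",(190,110,310,230),5);shot("top","t13.png",(210,150,330,270),5)
```

```text
[-0.41240026 -0.16448787  0.0598398 ]
```

View pics/s13.png

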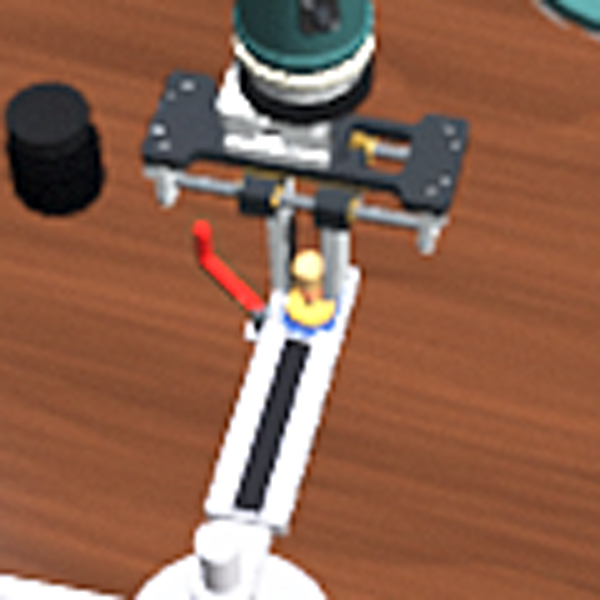

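The foot is inside the pocket at crop (310,308). Lowering the last millimetre.

{"api": "apply_moves", "payload": {"increments": "0 0 0.007 0 0 0 -1;0 0 0.012 0 0 0 -1;0 0 0.012 0 0 0 -1;0 0 0.012 0 0 0 -1"}}

```text
time_s: 21.4
ee_pos: [0.4675, -0.1194, 0.0997]
orientation: [0.001, -0.044, 0.999, -0.0]
force: [-1.0, 0.4, 3.1]
opening: 0.209
```

{"api": "apply_moves", "payload": {"increments": "0 0 0.01 0 0 0 -1;0 0 0.01 0 0 0 -1;0 0 0.01 0 0 0 -1"}}

```text
time_s: 21.65
ee_pos: [0.4677, -0.1196, 0.0996]
orientation: [0.001, -0.044, 0.999, -0.001]
force: [-2.8, 1.0, 7.1]
opening: 0.205
```

Set down (7 N contact). Release, rise slightly, regrip lightly and slide.

{"api": "apply_moves", "payload": {"increments": "0 0 0 0 0 0 -0.4;0 0 0 0 0 0 -0.4;0 0 -0.01 0 0 0 -0.4;0 0 -0.01 0 0 0 -0.4;0 0 -0.01 0 0 0 -1;0 0 -0.01 0 0 0 -1;0 0 -0.01 0 0 0 -1;0 0 -0.01 0 0 0 -1", "force": 5}}

```text
time_s: 22.32
ee_pos: [0.4675, -0.1196, 0.1009]
orientation: [0.001, -0.044, 0.999, -0.0]
force: [-0.3, -0.2, -0.6]
opening: 0.213
```

```bash
cat > slide.py <<'E'
from h import *
import sys
P=np.array([.467,-.1195]); a=np.radians(184.8); ex=np.array([np.cos(a),np.sin(a)]); ey=np.array([-ex[1],ex[0]]); O=P-.162*ex
st=readout.get_state(); d=st["ee_pos"][:2]-O; print("rail x,y mm",(d@ex*1e3).round(1),(d@ey*1e3).round(1),"F",st["force"].round(1),"op",st["opening"],"z",st["ee_pos"][2])
w=[]
for x in map(float,sys.argv[1:]): w.append((*(O+x*1e-3*ex),st["ee_pos"][2],184.8))
if w: rows(w,-1)
E
python3 slide.py 152 142 132 122 112 102 92
```

```text
rail x,y mm 161.5 0.1 F [-0.3 -0.2 -0.6] op 0.2134584280164593 z 0.10085540446027483
-0.063 0.000 0.000 -0.001 0.003 0.005 -1;
-0.130 0.000 0.000 -0.001 0.003 0.005 -1;
-0.196 -0.000 0.000 -0.001 0.003 0.005 -1;
-0.263 -0.000 0.001 -0.001 0.003 0.005 -1;
-0.330 -0.001 0.001 -0.001 0.003 0.005 -1;
-0.396 -0.001 0.001 -0.001 0.003 0.005 -1;
-0.463 -0.001 0.001 -0.001 0.003 0.005 -1
```

{"api": "apply_moves", "payload": {"increments": "-0.04 0 0 0 0 0 -1;-0.08 0 0 0 0 0 -1;-0.12 0 0 0 0 0 -1;-0.16 0 0 0 0 0 -1;-0.2 0 0 0 0 0 -1;-0.24 0 0 0 0 0 -1;-0.28 0 0 0 0 0 -1;-0.28 0 0 0 0 0 -1"}}

```text
time_s: 22.98
ee_pos: [0.51, -0.1157, 0.1001]
orientation: [0.001, -0.044, 0.999, -0.0]
force: [-0.5, 0.8, -0.4]
opening: 0.211
```

```bash
python3 slide.py 100 60
python3 - <<'E'
from h import *
shot("scene","s14.png",(190,110,310,230),5);shot("top","t14.png",(210,150,330,270),5)
E
```

```text
rail x,y mm 118.9 -0.2 F [-0.5  0.8 -0.4] op 0.21127701453447228 z 0.1000785550307992
-0.126 -0.002 0.000 -0.001 0.001 0.006 -1;
-0.392 -0.003 0.000 -0.001 0.001 0.006 -1
```

View pics/s14.png

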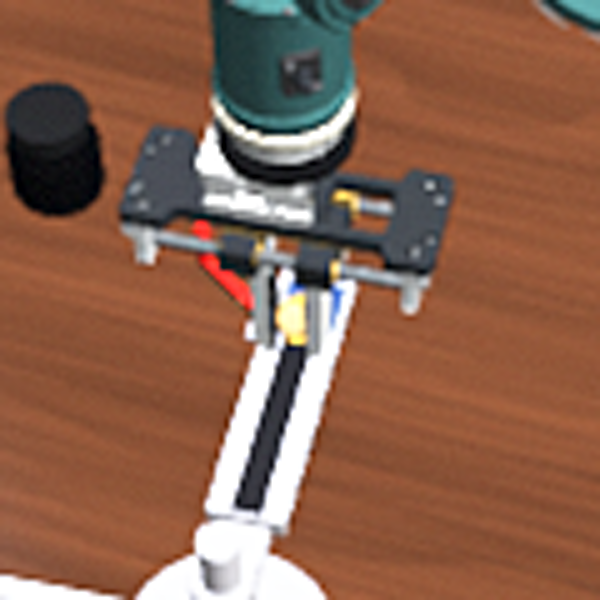

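Run:
```python
from h import *
p=shot("scene","s15.png",(230,150,270,190),15)
print(proj(p,[[.51,-.1157,.11],[.51,-.1157,.071]]))
```

```text
[[248.25253089 174.52138101]
 [248.5283366  182.08934147]]
```

View pics/s15.png

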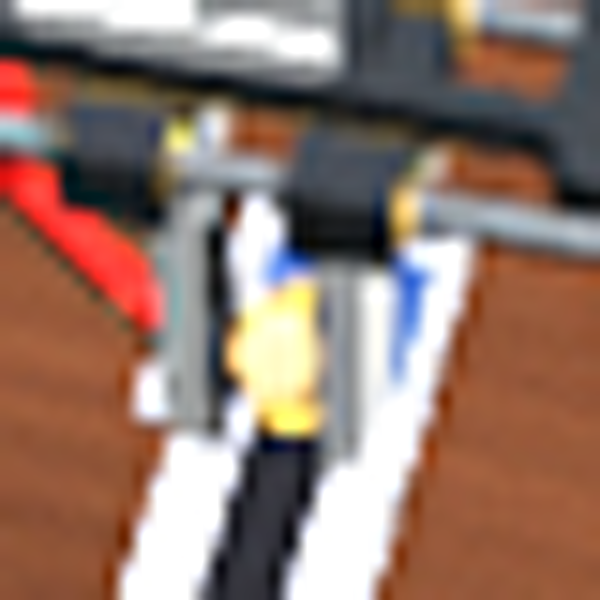

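Run:
```python
from h import *
p=capture("scene")
for uv in ((285,438),(300,283)): print(unproj(p,(230+(uv[0]+.5)/15-.5,150+(uv[1]+.5)/15-.5),.076))
print(proj(p,[[.526,-.115,.076],[.51,-.1157,.076],[.494,-.117,.076]])*15-[230*15,150*15])
```

```text
[ 0.50124367 -0.11857582  0.076     ]
[ 0.46197403 -0.12871108  0.076     ]
[[255.21792691 528.31917022]
 [277.4072007  467.13064475]
 [296.53314326 406.11135272]]
```

The foot lags the knob: its front edge is at crop (285,438), or x≈0.50 where 0.526 is expected. The holder tipped under the light grip. I'll go back to the pocket, release, and look.

{"api": "apply_moves", "payload": {"increments": "0.07 0 0 0 0 0 -1;0.14 0 0 0 0 0 -1;0.21 0 0 0 0 0 -1;0.27 0 0 0 0 0 -1;0.27 0 0 0 0 0 -1;0.27 0 0 0 0 0 -1"}}

```text
time_s: 23.68
ee_pos: [0.4679, -0.1194, 0.1005]
orientation: [0.001, -0.043, 0.999, -0.0]
force: [-0.8, -1.0, 0.2]
opening: 0.209
```

```bash
python3 slide.py 162
python3 - <<'E'
from h import *
p=shot("scene","s16.png",(220,140,280,200),10)
E
```

```text
rail x,y mm 161.1 0.0 F [-0.8 -1.   0.2] op 0.2087968166981171 z 0.10049085741561785
0.006 0.000 -0.000 -0.001 0.002 0.004 -1
```

View pics/s16.png

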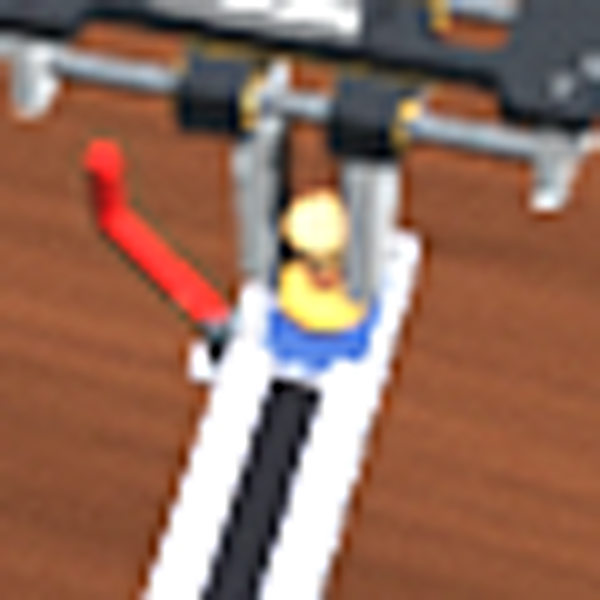

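{"api": "apply_moves", "payload": {"increments": "0 0 0 0 0 0 -0.4;0 0 0 0 0 0 -0.4;0 0 0 0 0 0 -0.4;0 0 0 0 0 0 -0.4;0 0 0 0 0 0 -0.4;0 0 0 0 0 0 -0.4"}}

```text
time_s: 24.23
ee_pos: [0.4683, -0.1194, 0.1003]
orientation: [0.001, -0.044, 0.999, -0.0]
force: [-0.3, -0.1, 0.2]
opening: 0.299
```

Run:
```python
from h import *
p=shot("scene","s17.png",(220,140,280,200),10)
print((proj(p,[[.468,-.1195,.107],[.468,-.1195,.073]])-[220,140])*10)
```

```text
[[315.382658   244.25664174]
 [316.98351066 311.3971222 ]]
```

View pics/s17.png

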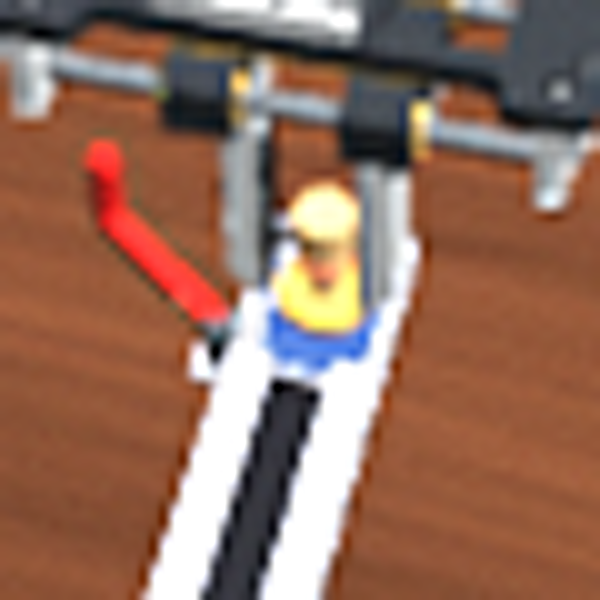

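It stands upright again, about 8 mm nearer the tip: knob at crop (323,212), foot at (320,290). I'll regrip it there firmly and slide with the foot just off the floor.

{"api": "apply_moves", "payload": {"increments": "0.055 0 0 0 0 0 -0.4;0.055 0 0 0 0 0 -0.4;0.055 0 0 0 0 0 -0.4;0.055 0 0 0 0 0 -1;0.055 0 0 0 0 0 -1;0.055 0 0 0 0 0 -1;0.055 0 0 0 0 0 -1;0.055 0 0 0 0 0 -1", "force": 30}}

```text
time_s: 24.95
ee_pos: [0.4601, -0.1201, 0.1004]
orientation: [0.001, -0.044, 0.999, -0.0]
force: [-0.5, -0.2, 0.6]
opening: 0.208
```

```bash
python3 slide.py 162
python3 - <<'E'
from h import *
p=shot("scene","s18.png",(220,140,280,200),10)
E
```

```text
rail x,y mm 168.9 0.0 F [-0.5 -0.2  0.6] op 0.20751013992181377 z 0.10041579185450805
-0.046 0.000 0.000 -0.001 0.002 0.005 -1
```

View pics/s18.png

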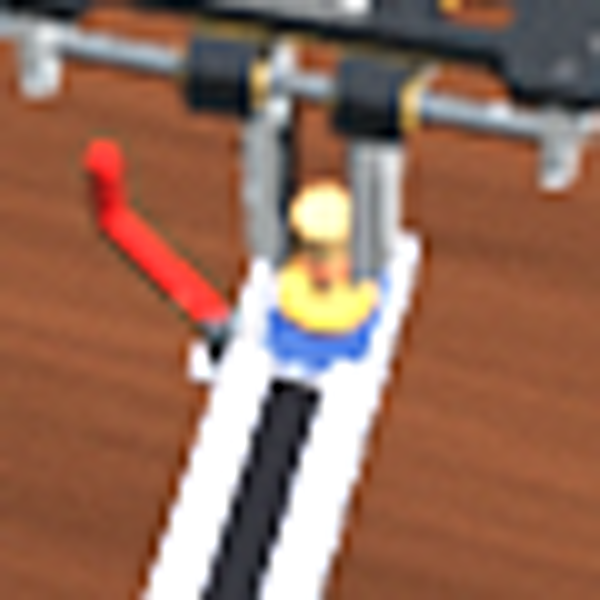

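Upright and gripped at its full diameter. Raise about 1.3 mm and slide in.

{"api": "apply_moves", "payload": {"increments": "0 0 -0.009 0 0 0 -1;0 0 -0.009 0 0 0 -1;-0.04 0 -0.009 0 0 0 -1;-0.08 0 -0.009 0 0 0 -1;-0.12 0 -0.009 0 0 0 -1;-0.16 0 -0.009 0 0 0 -1;-0.2 0 -0.009 0 0 0 -1;-0.24 0 -0.009 0 0 0 -1;-0.28 0 -0.009 0 0 0 -1;-0.28 0 -0.009 0 0 0 -1"}}

```text
time_s: 25.83
ee_pos: [0.5031, -0.1163, 0.1017]
orientation: [0.001, -0.044, 0.999, -0.0]
force: [-0.6, 0.4, -0.5]
opening: 0.203
```

```bash
python3 slide.py 100 60
python3 - <<'E'
from h import *
p=shot("scene","s19.png",(220,140,280,200),10)
print((proj(p,[[.5,-.1165,.107],[.5,-.1165,.077]])-[220,140])*10)
E
```

```text
rail x,y mm 125.7 -0.1 F [-0.6  0.4 -0.5] op 0.20252053205274131 z 0.10172711672971914
-0.172 -0.002 0.000 -0.001 0.002 0.005 -1;
-0.438 -0.003 0.001 -0.001 0.002 0.005 -1
[[290.95884523 325.424635  ]
 [292.90408905 384.02389091]]
```

View pics/s19.png

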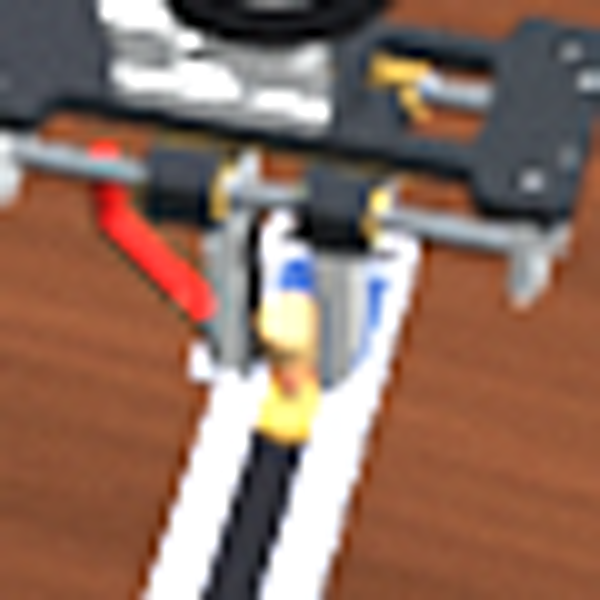

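The foot is under the lips now and shows ahead of the neck in the slot (crop (287,410)). The holder is upright and the forces are near zero. Continuing to the stop.

{"api": "apply_moves", "payload": {"increments": "-0.06 0 0 0 0 0 -1;-0.12 0 0 0 0 0 -1;-0.18 0 0 0 0 0 -1;-0.24 0 0 0 0 0 -1;-0.3 0 0 0 0 0 -1;-0.36 0 0 0 0 0 -1;-0.42 0 0 0 0 0 -1;-0.48 0 0 0 0 0 -1;-0.48 0 0 0 0 0 -1"}}

```text
time_s: 26.63
ee_pos: [0.5758, -0.1099, 0.1016]
orientation: [0.001, -0.044, 0.999, -0.0]
force: [0.7, 0.6, -0.1]
opening: 0.206
```

```bash
python3 slide.py 25 20 16
python3 - <<'E'
from h import *
p=shot("scene","s20.png",(200,150,280,230),8)
E
```

```text
rail x,y mm 52.7 -0.5 F [ 0.7  0.6 -0.1] op 0.20579101031424632 z 0.10157441391760062
-0.185 -0.004 0.000 -0.001 0.002 0.006 -1;
-0.218 -0.004 0.000 -0.001 0.002 0.006 -1;
-0.245 -0.004 0.000 -0.001 0.002 0.006 -1
```

View pics/s20.png

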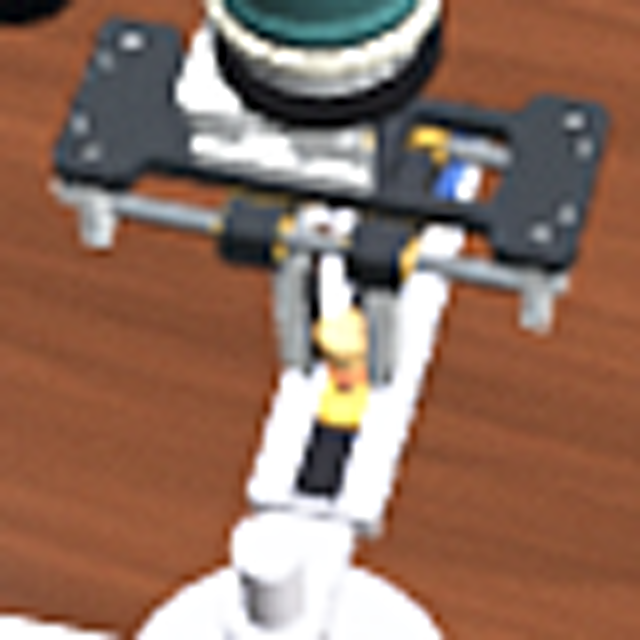

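{"api": "apply_moves", "payload": {"increments": "-0.05 0 0 0 0 0 -1;-0.1 0 0 0 0 0 -1;-0.15 0 0 0 0 0 -1;-0.19 0 0 0 0 0 -1;-0.21 0 0 0 0 0 -1;-0.21 0 0 0 0 0 -1"}}

```text
time_s: 27.18
ee_pos: [0.607, -0.1071, 0.1014]
orientation: [0.0, -0.044, 0.999, -0.0]
force: [0.6, 0.3, -0.1]
opening: 0.205
```

{"api": "apply_moves", "payload": {"increments": "0 0 0.008 0 0 0 -1;0 0 0.008 0 0 0 -1;0 0 0.008 0 0 0 -0.4;0 0 0.008 0 0 0 -0.4;0 0 0.008 0 0 0 -0.4;0 0 -0.1 0 0 0 -0.4;0 0 -0.25 0 0 0 -0.4;0 0 -0.4 0 0 0 -0.4;0 0 -0.4 0 0 0 -0.4"}}

```text
time_s: 27.93
ee_pos: [0.6093, -0.1078, 0.1673]
orientation: [0.005, -0.044, 0.999, -0.002]
force: [0.5, 0.2, 1.3]
opening: 0.301
```

```bash
python3 slide.py
python3 - <<'E'
from h import *
p=shot("scene","s21.png",(200,150,280,230),8)
rows([(.50,-.06,.165,184.8)],-.2)
E
```

```text
rail x,y mm 19.2 0.2 F [0.5 0.2 1.3] op 0.30066045460558205 z 0.16725135165745328
0.693 0.380 -0.007 -0.003 0.009 0.006 -0.2
```

View pics/s21.png

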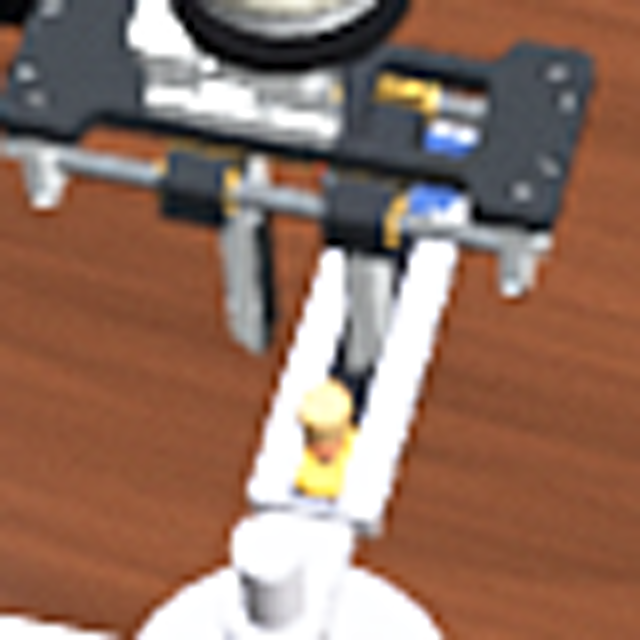

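Holder 1 stands in the rail near the stop, with its knob at crop (327,405) and foot at (322,470). Now to holder 2.

{"api": "apply_moves", "payload": {"increments": "0.69 0.38 -0.01 0 0 0 -0.2;0.69 0.38 -0.01 0 0 0 -0.2;0.69 0.38 -0.01 0 0 0 -0.2;0.69 0.38 -0.01 0 0 0 -0.2;0.69 0.38 -0.01 0 0 0 -0.2;0.69 0.38 -0.01 0 0 0 -0.2"}}

```text
time_s: 28.48
ee_pos: [0.5005, -0.06, 0.1647]
orientation: [0.003, -0.044, 0.999, -0.001]
force: [0.4, -0.1, -0.2]
opening: 0.4
```

Run:
```python
from h import *
p=capture("top"); marks(p,["holder_a","boom_hinge","pocket"])
p=shot("scene","s22.png",(160,100,460,290),2.6); marks(p,["holder_a","boom_hinge","pocket"])
rows([(.52,.08,.165,184.8)],0)
```

```text
39 holder_a [0.6055, -0.1054, 0.0666] 0.53
39 holder_a [0.5425, 0.2913, -0.0] 0.42
39 boom_hinge [0.6765, -0.1049, 0.0649] 0.82
39 boom_hinge [0.4928, -0.1439, 0.0879] 0.52
39 pocket [0.4702, -0.1193, 0.0678] 0.77
40 holder_a [0.6072, -0.1064, 0.0678] 0.63
40 holder_a [0.5397, 0.2887, 0.0042] 0.43
40 boom_hinge [0.6774, -0.0994, 0.0748] 0.74
40 pocket [0.4661, -0.1186, 0.0731] 0.97
-0.210 0.919 0.001 -0.003 0.009 0.006 0
```

View pics/s22.png

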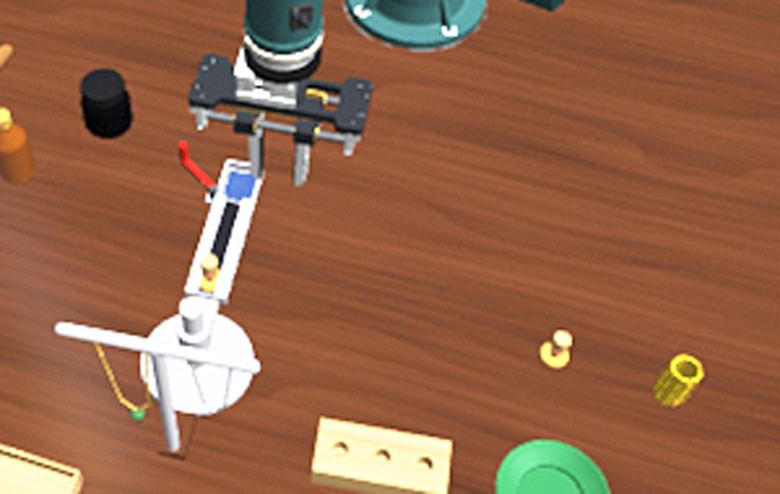

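Holder 2 stands alone at crop (557,352). Nothing moved. Approaching.

{"api": "apply_moves", "payload": {"increments": "-0.21 0.92 0 0 0 0 0;-0.21 0.92 0 0 0 0 0;-0.21 0.92 0 0 0 0 0;-0.21 0.92 0 0 0 0 0;-0.21 0.92 0 0 0 0 0;-0.21 0.92 0 0 0 0 0"}}

```text
time_s: 29.38
ee_pos: [0.5201, 0.0806, 0.1649]
orientation: [0.003, -0.045, 0.999, -0.002]
force: [-0.4, 0.8, -0.1]
opening: 0.501
```

Run:
```python
from h import *
rows([(.53,.21,.13,184.8)],0)
```

```text
-0.142 0.854 0.231 -0.004 0.008 0.008 0
```

{"api": "apply_moves", "payload": {"increments": "-0.14 0.85 0.23 0 0 0 0;-0.14 0.85 0.23 0 0 0 0;-0.14 0.85 0.23 0 0 0 0;-0.14 0.85 0.23 0 0 0 0;-0.14 0.85 0.23 0 0 0 0;-0.14 0.85 0.23 0 0 0 0"}}

```text
time_s: 29.88
ee_pos: [0.53, 0.2078, 0.13]
orientation: [0.003, -0.045, 0.999, -0.002]
force: [-0.2, -1.3, 0.4]
opening: 0.498
```

Run:
```python
from h import *
p=capture("top"); marks(p,["holder_a"])
p=shot("scene","s23.png",(300,140,460,270),4.5); marks(p,["holder_a"])
rows([(.538,.289,.12,184.8),(.538,.289,.0285,184.8)],0)
```

```text
41 holder_a [0.5518, -0.1166, 0.0647] 0.64
42 holder_a [0.5396, 0.2906, 0.0014] 0.54
42 holder_a [0.5582, -0.116, 0.0662] 0.41
-0.097 0.537 0.072 -0.005 0.010 0.005 0;
-0.093 0.539 0.682 -0.005 0.010 0.005 0
```

View pics/s23.png

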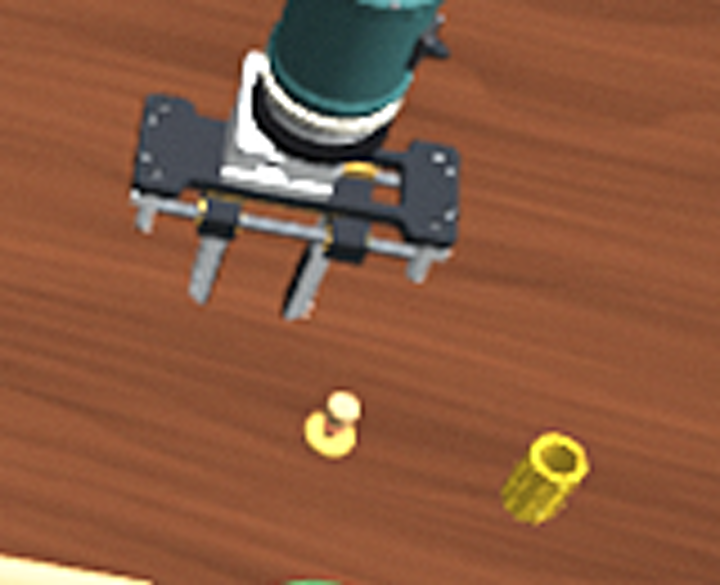

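{"api": "apply_moves", "payload": {"increments": "-0.095 0.2 0.07 0 0 0 0;-0.095 0.4 0.07 0 0 0 0;-0.095 0.54 0.07 0 0 0 0;-0.095 0.54 0.07 0 0 0 0;-0.095 0.54 0.25 0 0 0 0;-0.095 0.54 0.45 0 0 0 0;-0.095 0.54 0.6 0 0 0 0;-0.095 0.54 0.68 0 0 0 0;-0.095 0.54 0.68 0 0 0 0;-0.095 0.54 0.68 0 0 0 0"}}

```text
time_s: 30.92
ee_pos: [0.5387, 0.2881, 0.0292]
orientation: [0.004, -0.043, 0.999, -0.002]
force: [1.0, 0.7, 0.2]
opening: 0.496
```

{"api": "apply_moves", "payload": {"increments": "0 0 0 0 0 0 -1;0 0 0 0 0 0 -1;0 0 0 0 0 0 -1;0 0 0 0 0 0 -1;0 0 0 0 0 0 -1;0 0 0 0 0 0 -1", "force": 30}}

```text
time_s: 31.42
ee_pos: [0.5393, 0.2884, 0.0302]
orientation: [0.005, -0.043, 0.999, -0.002]
force: [0.3, 0.7, 2.8]
opening: 0.205
```

Run:
```python
from h import *
p=shot("scene","s24.png",(160,100,460,290),2.6); marks(p,["holder_a"])
rows([(.53,.2,.155,184.8)],-1)
```

```text
43 holder_a [0.5402, 0.2869, 0.0041] 0.45
43 holder_a [0.5562, -0.1124, 0.0665] 0.4
0.105 -0.585 -0.831 -0.004 0.012 0.004 -1
```

View pics/s24.png

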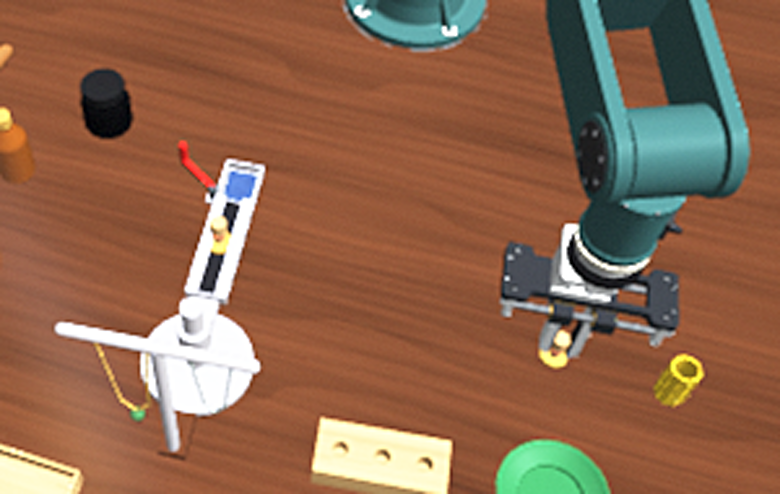

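Holder 2 is gripped (19.3 mm). Holder 1 was knocked along the rail to about rail x = 73 mm (crop (218,232)), still under the lips. Carrying holder 2.

{"api": "apply_moves", "payload": {"increments": "0 0 -0.25 0 0 0 -1;0 0 -0.5 0 0 0 -1;0.03 -0.1 -0.8 0 0 0 -1;0.1 -0.35 -0.83 0 0 0 -1;0.1 -0.585 -0.83 0 0 0 -1;0.1 -0.585 -0.83 0 0 0 -1;0.1 -0.585 -0.83 0 0 0 -1"}}

```text
time_s: 32.1
ee_pos: [0.5306, 0.1986, 0.1547]
orientation: [0.005, -0.042, 0.999, -0.002]
force: [-0.7, 0.2, -0.8]
opening: 0.204
```

Run:
```python
from h import *
rows([(.48,.07,.155,184.8)],-1)
```

```text
0.408 -0.826 -0.003 -0.004 0.011 0.000 -1
```

{"api": "apply_moves", "payload": {"increments": "0.2 -0.4 0 0 0 0 -1;0.41 -0.83 0 0 0 0 -1;0.41 -0.83 0 0 0 0 -1;0.41 -0.83 0 0 0 0 -1;0.41 -0.83 0 0 0 0 -1;0.41 -0.83 0 0 0 0 -1;0.41 -0.83 0 0 0 0 -1"}}

```text
time_s: 32.68
ee_pos: [0.4799, 0.0707, 0.1541]
orientation: [0.004, -0.042, 0.999, -0.001]
force: [0.1, -0.1, -1.1]
opening: 0.205
```

```bash
python3 - <<'E'
from h import *
rows([(.46,-.05,.155,184.8)],-1)
E
python3 lining.py
```

```text
0.201 -0.790 -0.006 -0.003 0.011 0.002 -1
scene blue 107 [ 0.466  -0.1201  0.07  ] px 251.7289719626168 171.17757009345794
scene slot 108 [ 0.567  -0.1125] ang 5.0 [0.44  0.053]
top blue 122 [ 0.4677 -0.1197  0.07  ] px 260.9590163934426 230.172131147541
```

The arm hasn't moved. Continuing.

{"api": "apply_moves", "payload": {"increments": "0.1 -0.4 0 0 0 0 -1;0.2 -0.79 0 0 0.01 0 -1;0.2 -0.79 0 0 0.01 0 -1;0.2 -0.79 0 0 0.01 0 -1;0.2 -0.79 0 0 0.01 0 -1;0.2 -0.79 0 0 0.01 0 -1"}}

```text
time_s: 33.28
ee_pos: [0.4608, -0.0488, 0.1541]
orientation: [0.0, -0.043, 0.999, -0.001]
force: [0.2, 0.5, -1.2]
opening: 0.208
```

Run:
```python
from h import *
rows([(.465,-.1195,.145,184.8),(.465,-.1195,.1025,184.8)],-1)
```

```text
0.013 -0.472 0.062 -0.002 0.001 0.004 -1;
0.013 -0.472 0.345 -0.002 0.001 0.004 -1
```

{"api": "apply_moves", "payload": {"increments": "0.01 -0.2 0.06 0 0 0 -1;0.01 -0.4 0.06 0 0 0 -1;0.01 -0.472 0.06 0 0 0 -1;0.01 -0.472 0.06 0 0 0 -1;0.01 -0.472 0.06 0 0 0 -1;0.01 -0.472 0.15 0 0 0 -1;0.01 -0.472 0.25 0 0 0 -1;0.01 -0.472 0.32 0 0 0 -1;0.01 -0.472 0.34 0 0 0 -1;0.01 -0.472 0.34 0 0 0 -1"}}

```text
time_s: 34.12
ee_pos: [0.4648, -0.1181, 0.1022]
orientation: [-0.001, -0.044, 0.999, -0.0]
force: [-0.5, 0.0, -0.6]
opening: 0.207
```

{"api": "apply_moves", "payload": {"increments": "0 0 0.007 0 0 0 -1;0 0 0.013 0 0 0 -1;0 0 0.018 0 0 0 -1;0 0 0.018 0 0 0 -1;0 0 0.018 0 0 0 -1"}}

```text
time_s: 34.53
ee_pos: [0.4652, -0.1181, 0.1002]
orientation: [-0.0, -0.044, 0.999, -0.0]
force: [-0.5, 0.5, 1.2]
opening: 0.205
```

```bash
python3 slide.py
python3 - <<'E'
from h import *
p=shot("scene","s25.png",(220,140,280,200),10)
E
```

```text
rail x,y mm 163.7 -1.5 F [-0.5  0.5  1.2] op 0.20507691157971403 z 0.10022959277648058
```

View pics/s25.png

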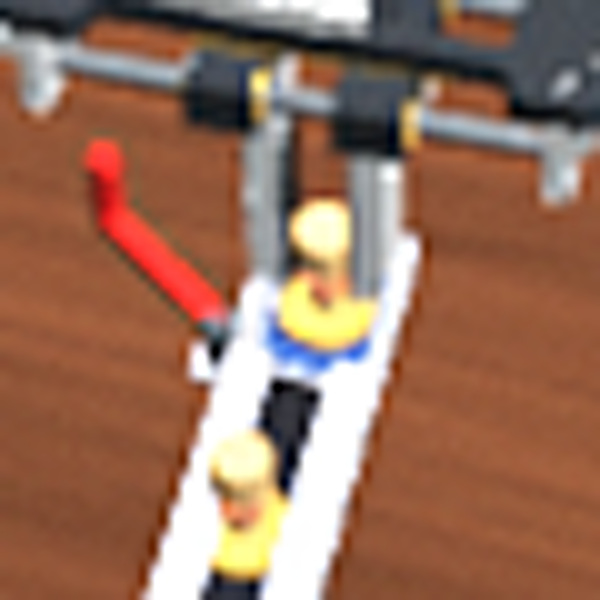

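Set down on the pocket floor (TCP at 0.1002). Raise 1.3 mm, centre it, and slide in.

{"api": "apply_moves", "payload": {"increments": "0 -0.009 -0.009 0 0 0 -1;0 -0.009 -0.009 0 0 0 -1;-0.04 -0.009 -0.009 0 0 0 -1;-0.08 -0.009 -0.009 0 0 0 -1;-0.12 -0.009 -0.009 0 0 0 -1;-0.16 -0.009 -0.009 0 0 0 -1;-0.2 -0.009 -0.009 0 0 0 -1;-0.24 -0.009 -0.009 0 0 0 -1;-0.28 -0.009 -0.009 0 0 0 -1;-0.28 -0.009 -0.009 0 0 0 -1"}}

```text
time_s: 35.42
ee_pos: [0.5083, -0.1157, 0.1015]
orientation: [0.0, -0.044, 0.999, -0.0]
force: [0.6, -0.9, -1.5]
opening: 0.207
```

```bash
python3 slide.py 110 70
python3 - <<'E'
from h import *
p=shot("scene","s26.png",(220,140,280,200),10)
E
```

```text
rail x,y mm 120.5 -0.4 F [ 0.6 -0.9 -1.5] op 0.20665653091904607 z 0.10146167818978939
-0.070 -0.003 0.000 -0.000 0.000 0.006 -1;
-0.337 -0.004 0.000 -0.000 0.000 0.006 -1
```

View pics/s26.png

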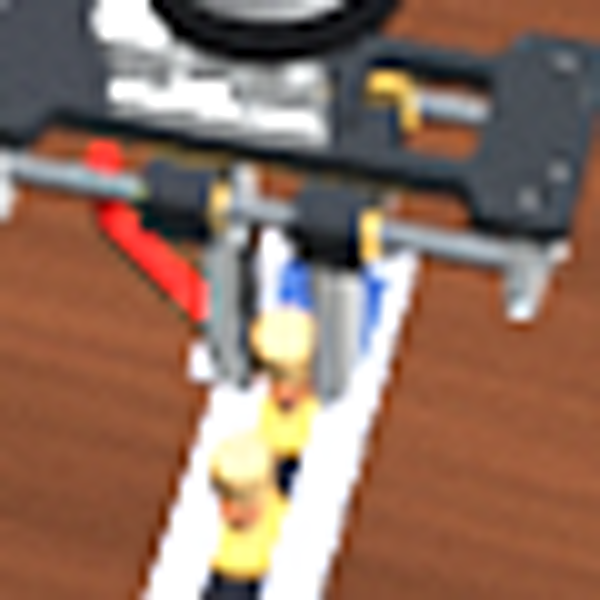

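{"api": "apply_moves", "payload": {"increments": "-0.04 0 0 0 0 0 -1;-0.08 0 0 0 0 0 -1;-0.12 0 0 0 0 0 -1;-0.16 0 0 0 0 0 -1;-0.2 0 0 0 0 0 -1;-0.24 0 0 0 0 0 -1;-0.28 0 0 0 0 0 -1;-0.32 0 0 0 0 0 -1;-0.32 0 0 0 0 0 -1"}}

```text
time_s: 36.22
ee_pos: [0.5568, -0.1113, 0.1013]
orientation: [0.0, -0.044, 0.999, -0.0]
force: [-0.8, -0.9, -0.9]
opening: 0.207
```

```bash
python3 slide.py
python3 - <<'E'
from h import *
p=shot("scene","s27.png",(200,150,280,230),8)
E
```

```text
rail x,y mm 71.9 -0.6 F [-0.8 -0.9 -0.9] op 0.20657218840976804 z 0.10133057842926968
```

View pics/s27.png

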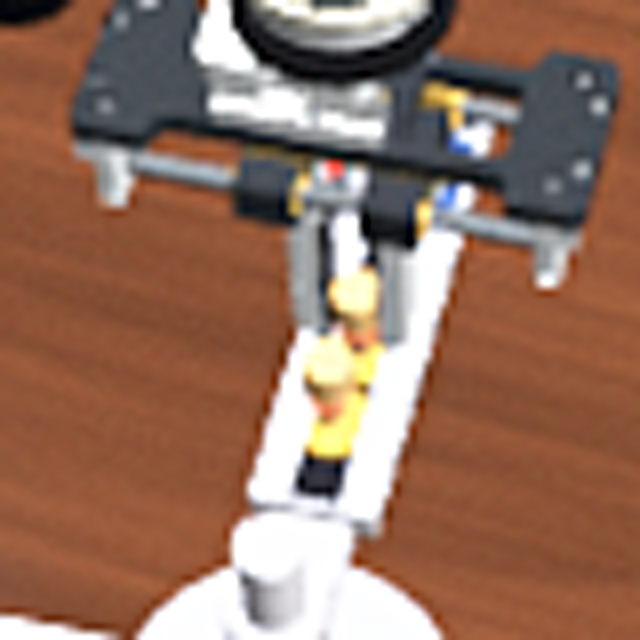

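Both holders are upright in the rail at about x = 40 and 72 mm. Lower, release and rise. I'll then check for any missed holders before shutting the keeper.

{"api": "apply_moves", "payload": {"increments": "0 0 0.008 0 0 0 -1;0 0 0.008 0 0 0 -1;0 0 0.008 0 0 0 -0.4;0 0 0.008 0 0 0 -0.4;0 0 0.008 0 0 0 -0.4;0 0 -0.1 0 0 0 -0.4;0 0 -0.25 0 0 0 -0.4;0 0 -0.5 0 0 0 -0.4;0 0 -0.7 0 0 0 -0.4;0 0 -0.7 0 0 0 -0.4"}}

```text
time_s: 37.1
ee_pos: [0.5593, -0.1124, 0.2147]
orientation: [0.007, -0.044, 0.999, -0.003]
force: [0.3, 0.3, 1.1]
opening: 0.3
```

Run:
```python
from h import *
rows([(.46,-.15,.19,184.8),(.46,-.196,.19,184.8)],-.2)
```

```text
0.684 -0.190 0.157 -0.007 0.016 0.006 -0.2;
0.711 -0.496 0.158 -0.007 0.016 0.006 -0.2
```

{"api": "apply_moves", "payload": {"increments": "0.3 -0.2 0.1 0 0 0 0;0.6 -0.4 0.16 0 0.015 -0.1 0;0.7 -0.496 0.16 0 0.015 -0.22 0;0.7 -0.496 0.16 0 0.015 -0.22 0;0.7 -0.496 0.16 0 0.015 -0.22 0;0.7 -0.496 0.16 0 0.015 -0.22 0"}}

```text
time_s: 37.6
ee_pos: [0.4619, -0.1958, 0.1898]
orientation: [0.001, -0.129, 0.992, -0.003]
force: [-0.4, -0.1, -0.1]
opening: 0.5
```

```bash
python3 - <<'E'
from h import *
p=shot("top","t28.png"); marks(p,["holder_a","keeper_peg","boom_hinge","pocket"])
p=shot("scene","s28.png"); marks(p,["holder_a","keeper_peg","keeper_hinge","boom_hinge","pocket"])
rows([(.4615,-.195,.105,195)],0)
E
python3 lining.py
```

```text
49 holder_a [0.5593, -0.1094, 0.0679] 0.56
49 holder_a [0.5878, -0.1121, 0.0683] 0.4
49 holder_a [0.7312, 0.1318, -0.0023] 0.33
49 pocket [0.4708, -0.1149, 0.069] 0.83
50 holder_a [0.5892, -0.1109, 0.0694] 0.68
50 holder_a [0.5547, -0.1129, 0.0727] 0.62
50 keeper_peg [0.4622, -0.1976, 0.1059] 0.66
50 keeper_hinge [0.4914, -0.1536, 0.0827] 0.49
50 keeper_hinge [0.4664, -0.1167, 0.0684] 0.37
50 boom_hinge [0.6765, -0.1024, 0.0739] 0.78
50 pocket [0.4682, -0.1177, 0.0741] 0.87
0.001 0.008 0.564 -0.008 -0.000 0.000 0
scene blue 107 [ 0.466  -0.1201  0.07  ] px 251.7289719626168 171.17757009345794
scene slot 53 [ 0.5506 -0.1143] ang 5.17 [0.382 0.042]
top blue 60 [ 0.4732 -0.1144  0.07  ] px 259.3 228.43333333333334
```

View pics/s28.png

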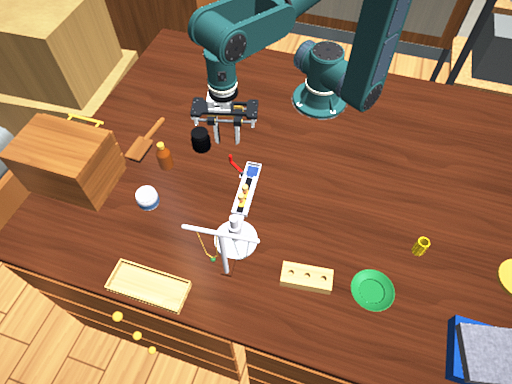

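View pics/t28.png

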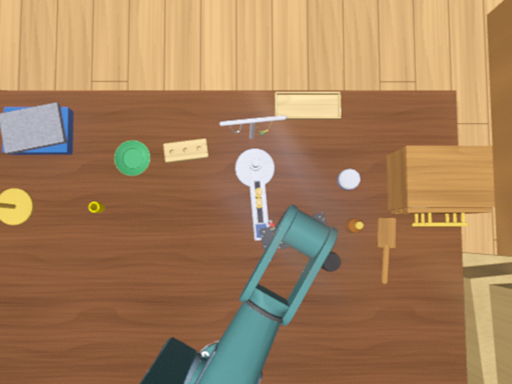

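No holders are left on the dresser, both are in the rail (top view (259,190)), and the arm is seated. Descending onto the peg.

{"api": "apply_moves", "payload": {"increments": "0 0 0.15 0 0 0 0;0 0 0.3 0 0 0 0;0 0 0.45 0 0 0 0;0 0 0.565 0 0 0 0;0 0 0.565 0 0 0 0;0 0 0.565 0 0 0 -1;0 0 0.565 0 0 0 -1;0 0 0.565 0 0 0 -1;0 0 0.565 0 0 0 -1;0 0 0.565 0 0 0 -1", "force": 15}}

```text
time_s: 39.08
ee_pos: [0.4626, -0.1964, 0.1063]
orientation: [0.001, -0.13, 0.991, -0.004]
force: [1.0, 1.2, 0.7]
opening: 0.184
```

```bash
sed -i 's/184\.4/184.8/' karc.py; python3 karc.py -.1 9 .9
```

```text
H [ 0.48992566 -0.1453041 ] theta 2.5669198173188903 r 0.057973120776623525 yaw -165.01120387472125 F [0.98486362 1.17423364 0.72178791] op 0.18365252931784415
0.022 0.032 -0.000 -0.010 0.003 0.115 -1;
0.045 0.062 -0.001 -0.010 0.003 0.229 -1;
0.066 0.094 -0.001 -0.009 0.004 0.344 -1;
0.083 0.128 -0.001 -0.009 0.004 0.458 -1;
0.097 0.163 -0.001 -0.009 0.005 0.573 -1;
0.107 0.200 -0.002 -0.009 0.005 0.688 -1;
0.113 0.237 -0.002 -0.009 0.006 0.802 -1;
0.116 0.275 -0.002 -0.008 0.006 0.917 -1;
0.115 0.313 -0.003 -0.008 0.006 1.031 -1  <<OUT
```

{"api": "apply_moves", "payload": {"increments": "0 0 0 0 0 0 -1;0 0 0 0 0 0 -1;0 0 0 0 0 0 -1;0 0 0 0 0 0 -1"}}

```text
time_s: 39.42
ee_pos: [0.4628, -0.1961, 0.1066]
orientation: [0.002, -0.131, 0.991, -0.004]
force: [0.3, 2.4, 1.4]
opening: 0.098
```

```bash
python3 karc.py -.1 8 .9
```

```text
H [ 0.48992566 -0.1453041 ] theta 2.5681819955651384 r 0.05758806654214041 yaw -164.99827231427986 F [0.31511306 2.37939515 1.37043614] op 0.09833119622463403
0.024 0.030 -0.000 -0.009 0.004 0.115 -1;
0.047 0.060 -0.001 -0.009 0.004 0.229 -1;
0.068 0.092 -0.001 -0.009 0.005 0.344 -1;
0.085 0.126 -0.001 -0.009 0.005 0.458 -1;
0.099 0.161 -0.001 -0.009 0.006 0.573 -1;
0.109 0.198 -0.002 -0.008 0.006 0.688 -1;
0.115 0.235 -0.002 -0.008 0.006 0.802 -1;
0.118 0.273 -0.002 -0.008 0.007 0.917 -1
```

The peg is gripped (9.2 mm, r = 57.6 mm as expected). Swinging it back.

{"api": "apply_moves", "payload": {"increments": "0.024 0.03 0 0 0 0.115 -1;0.047 0.06 0 0 0 0.23 -1;0.068 0.092 0 0 0 0.345 -1;0.085 0.126 0 0 0 0.46 -1;0.1 0.161 0 0 0 0.57 -1;0.109 0.198 0 0 0 0.69 -1;0.115 0.235 0 0 0 0.8 -1;0.118 0.273 0 0 0 0.92 -1;0.118 0.273 0 0 0 0.92 -1"}}

```text
time_s: 40.17
ee_pos: [0.4367, -0.1605, 0.1066]
orientation: [0.005, 0.229, 0.973, -0.002]
force: [4.8, 1.7, -1.8]
opening: 0.1
```

```bash
python3 karc.py -.1 8 .9
```

```text
H [ 0.48992566 -0.1453041 ] theta 1.7649470890170627 r 0.05538711719704392 yaw 153.49839611888234 F [ 4.75939177  1.69133686 -1.82724448] op 0.09953857688855569
0.032 0.022 -0.000 -0.002 0.014 0.115 -1;
0.053 0.054 -0.001 -0.001 0.014 0.229 -1;
0.071 0.087 -0.001 -0.000 0.014 0.344 -1;
0.086 0.122 -0.001 0.000 0.014 0.458 -1;
0.096 0.159 -0.001 0.001 0.014 0.573 -1;
0.104 0.196 -0.001 0.002 0.014 0.688 -1;
0.107 0.234 -0.002 0.002 0.014 0.802 -1;
0.107 0.272 -0.002 0.003 0.014 0.917 -1
```

{"api": "apply_moves", "payload": {"increments": "0.025 0.022 0 0 0 0.115 -1;0.048 0.054 0 0 0 0.23 -1;0.067 0.087 0 0 0 0.345 -1;0.082 0.122 0 0 0 0.46 -1;0.094 0.159 0 0 0 0.57 -1;0.1 0.196 0 0 0 0.69 -1;0.105 0.234 0 0 0 0.8 -1;0.106 0.272 0 0 0 0.92 -1;0.106 0.272 0 0 0 0.92 -1"}}

```text
time_s: 40.92
ee_pos: [0.4402, -0.1174, 0.1065]
orientation: [0.005, 0.559, 0.829, -0.001]
force: [-1.2, -0.2, 1.1]
opening: 0.102
```

```bash
python3 karc.py -.1 10 .9
```

```text
H [ 0.48992566 -0.1453041 ] theta 0.9750317303098593 r 0.056997754307305346 yaw 112.07307239226692 F [-1.21440511 -0.24221127  1.12281848] op 0.1024601602798121
0.022 0.031 -0.000 0.006 0.013 0.115 -1;
0.041 0.064 -0.000 0.006 0.013 0.229 -1;
0.057 0.098 -0.000 0.007 0.013 0.344 -1;
0.069 0.134 -0.000 0.007 0.012 0.458 -1;
0.077 0.171 -0.000 0.008 0.012 0.573 -1;
0.082 0.209 -0.000 0.008 0.012 0.688 -1;
0.083 0.247 0.000 0.009 0.011 0.802 -1;
0.080 0.285 0.000 0.010 0.011 0.917 -1;
0.073 0.322 0.000 0.010 0.011 1.031 -1  <<OUT;
0.063 0.359 0.001 0.011 0.010 1.146 -1  <<OUT
```

{"api": "apply_moves", "payload": {"increments": "0.022 0.031 0 0 0 0.115 -1;0.041 0.064 0 0 0 0.23 -1;0.057 0.098 0 0 0 0.345 -1;0.069 0.134 0 0 0 0.46 -1;0.077 0.171 0 0 0 0.57 -1;0.082 0.209 0 0 0 0.69 -1;0.083 0.247 0 0 0 0.8 -1;0.08 0.285 0 0 0 0.92 -1;0.08 0.285 0 0 0 0.92 -1"}}

```text
time_s: 41.67
ee_pos: [0.4752, -0.0901, 0.1065]
orientation: [0.005, 0.815, 0.579, 0.0]
force: [-1.8, 0.9, 2.0]
opening: 0.099
```

```bash
python3 karc.py -.05 6 .2
python3 - <<'E'
from h import *
p=shot("scene","s29.png",(200,130,280,210),8)
E
```

```text
H [ 0.48992566 -0.1453041 ] theta 0.1763889231805763 r 0.05712412924957283 yaw 70.75629939404745 F [-1.84242149  0.90651598  2.0218332 ] op 0.09897676139185076
0.010 0.016 0.000 0.011 0.007 0.013 -1;
0.019 0.033 0.000 0.011 0.007 0.025 -1;
0.028 0.050 0.000 0.011 0.007 0.038 -1;
0.035 0.067 0.000 0.011 0.007 0.051 -1;
0.042 0.085 0.000 0.011 0.007 0.064 -1;
0.048 0.103 0.001 0.011 0.007 0.076 -1
```

View pics/s29.png

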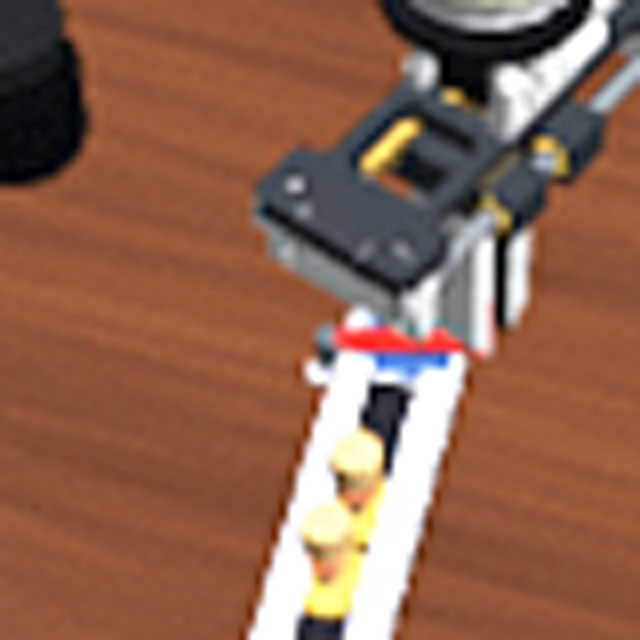

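{"api": "apply_moves", "payload": {"increments": "0.01 0.016 0 0 0 0.01 -1;0.02 0.033 0 0 0 0.03 -1;0.028 0.05 0 0 0 0.04 -1;0.035 0.067 0 0 0 0.05 -1;0.035 0.067 0 0 0 0.05 -1;0.035 0.067 0 0 0 0.05 -1"}}

```text
time_s: 42.22
ee_pos: [0.4868, -0.0885, 0.1066]
orientation: [0.005, 0.826, 0.564, 0.001]
force: [-1.0, 1.8, 1.3]
opening: 0.1
```

```bash
python3 karc.py -.03 4 .2
```

```text
H [ 0.48992566 -0.1453041 ] theta -0.02856929633394027 r 0.05691090758590872 yaw 68.70333305528091 F [-0.98556046  1.80021956  1.34629145] op 0.10017850217056126
0.005 0.010 0.000 0.012 0.006 0.008 -1;
0.009 0.021 0.000 0.012 0.006 0.015 -1;
0.013 0.031 0.000 0.012 0.006 0.023 -1;
0.017 0.042 0.000 0.012 0.006 0.031 -1
```

{"api": "apply_moves", "payload": {"increments": "0.007 0.015 0 0 0 0.01 -1;0.013 0.03 0 0 0 0.02 -1;0.013 0.03 0 0 0 0.02 -1;0.013 0.03 0 0 0 0.02 -1"}}

```text
time_s: 42.55
ee_pos: [0.4878, -0.0881, 0.1063]
orientation: [0.002, 0.83, 0.558, -0.003]
force: [-12.3, 3.0, 7.6]
opening: 0.102
```

```bash
python3 karc.py -.03 4 .2
python3 - <<'E'
from h import *
p=shot("scene","s30.png",(200,130,280,210),8)
E
```

```text
H [ 0.48992566 -0.1453041 ] theta -0.04637256238892517 r 0.057241794507086725 yaw 67.80644484275646 F [-12.30987253   2.97080543   7.6416394 ] op 0.10220669079083175
0.003 0.011 -0.000 0.001 0.010 0.008 -1;
0.007 0.022 -0.000 0.001 0.010 0.015 -1;
0.011 0.032 -0.000 0.001 0.010 0.023 -1;
0.015 0.043 -0.000 0.001 0.010 0.031 -1
```

View pics/s30.png

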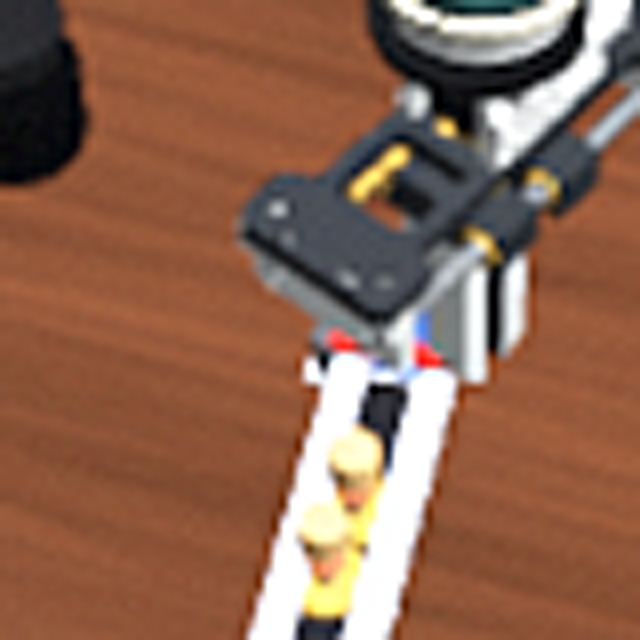

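Force rose to 12 N at the keeper's stop, so it is shut. Release and rise.

{"api": "apply_moves", "payload": {"increments": "-0.007 -0.02 0 0 0 0 -1;-0.007 -0.02 0 0 0 0 -0.5;-0.007 -0.02 0 0 0 0 -0.5;-0.007 -0.02 0 0 0 0 -0.5;-0.007 -0.02 -0.2 0 0 0 -0.5;-0.007 -0.02 -0.4 0 0 0 -0.5;-0.007 -0.02 -0.7 0 0 0 -0.5;-0.3 -0.02 -0.9 0 0 0 -0.5;-0.6 -0.02 -0.9 0 0 0 -0.5;-0.9 -0.02 -0.9 0 0 0 -0.5"}}

```text
time_s: 43.43
ee_pos: [0.4425, -0.196, 0.2452]
orientation: [0.006, 0.829, 0.559, -0.002]
force: [0.4, -0.5, -0.1]
opening: 0.251
```

```bash
python3 lining.py
python3 - <<'E'
from h import *
N=["holder_a","keeper_peg","keeper_hinge","boom_hinge","pocket"]
p=shot("top","t31.png",(210,130,330,260),5); marks(p,N)
p=shot("scene","s31.png",(190,120,290,220),6); marks(p,N)
E
```

```text
scene blue 72 [ 0.4622 -0.1201  0.07  ] px 252.11111111111111 170.27777777777777
scene slot 53 [ 0.5506 -0.1143] ang 5.17 [0.382 0.042]
top blue 100 [ 0.4645 -0.12    0.07  ] px 261.05 231.18
57 holder_a [0.6353, -0.4159, -0.0008] 0.62
57 holder_a [0.5864, -0.112, 0.0671] 0.57
57 holder_a [0.7322, 0.1307, 0.001] 0.51
57 holder_a [0.5547, -0.11, 0.0728] 0.38
57 keeper_peg [0.4826, -0.0844, 0.1102] 0.48
57 keeper_hinge [0.4917, -0.1455, 0.0854] 0.49
57 boom_hinge [0.6799, -0.1049, 0.0689] 0.9
57 pocket [0.4702, -0.1204, 0.068] 0.91
58 holder_a [0.5531, -0.1124, 0.0723] 0.65
58 holder_a [0.5881, -0.1108, 0.0692] 0.5
58 keeper_peg [0.4836, -0.0916, 0.1063] 0.56
58 keeper_hinge [0.489, -0.1496, 0.0839] 0.67
58 boom_hinge [0.6745, -0.1023, 0.0744] 0.61
58 boom_hinge [0.4105, -0.5353, 0.0017] 0.56
58 pocket [0.4683, -0.1202, 0.0686] 0.67
```

View pics/s31.png

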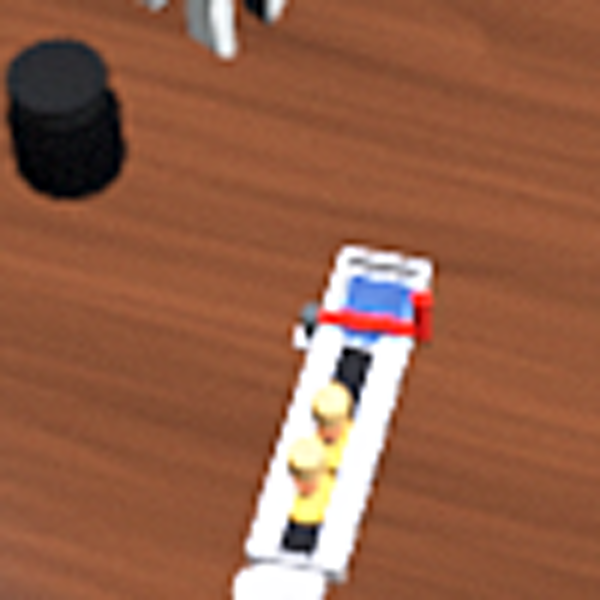

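View pics/t31.png

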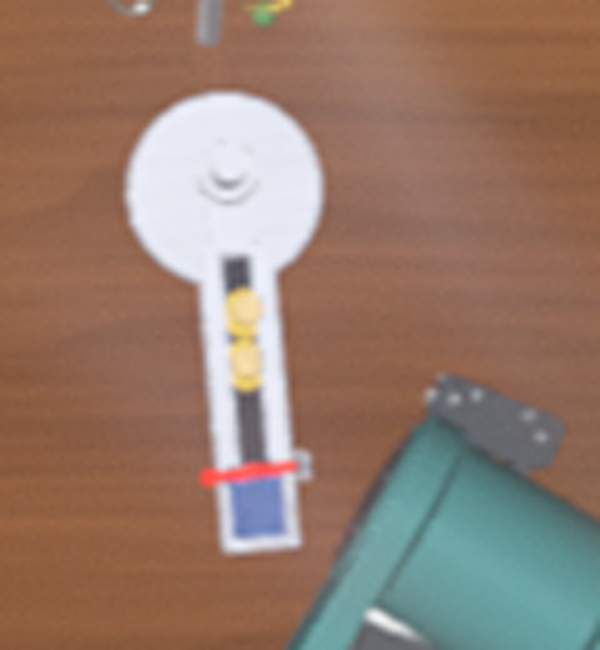

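The slot centroid is unchanged, so the arm is still seated. I'll measure the bar's angle properly.

Run:
```python
from h import *
A=np.radians(184.8); ex=np.array([np.cos(A),np.sin(A)]); ey=np.array([-ex[1],ex[0]]); H=np.array([.677,-.1025])+.19*ex+.027*ey
for n in ("scene","top"):
    p=capture(n); im=p["img"].astype(int); b,g,r=im[...,0],im[...,1],im[...,2]
    m=(r>140)&(r>g*1.8)&(r>b*1.6)
    c=proj(p,[[*(H-.03*ey),.089]])[0]; yy,xx=np.mgrid[:384,:512]; m&=np.hypot(xx-c[0],yy-c[1])<16
    ys,xs=np.nonzero(m); w=(r-(g+b)/2)[ys,xs]
    W=np.array([unproj(p,(x,y),.089)[:2] for x,y in zip(xs,ys)]); L=(W-H)
    lx,ly=L@ex*1e3,L@ey*1e3
    k=(ly>-44)&(ly<-3); f=np.polyfit(ly[k],lx[k],1,w=w[k]); print(n,len(xs),k.sum(),"bar theta",-np.arctan(f[0]).round(3),"offset at hinge",f[1].round(1))
    for t in (0,.05,.1,.15):
        d=np.sin(t)*ex-np.cos(t)*ey; q=H+.057*d; print(t,proj(p,[[*q,.115],[*H,.089],[*(H+.045*d),.089]]).round(1).tolist())
    print("ends",lx.min(),ly.min(),ly.max())
    for x0 in range(xs.min(),xs.max()+1):
        s=xs==x0; print(x0,(ys[s]*w[s]).sum()/max(w[s].sum(),1),end="; ")
    print()
```

```text
scene 88 32 bar theta 0.054 offset at hinge -2.6
0 [[259.4, 169.5], [241.5, 171.3], [255.6, 174.0]]
0.05 [[259.6, 168.8], [241.5, 171.3], [255.7, 173.4]]
0.1 [[259.7, 168.0], [241.5, 171.3], [255.9, 172.8]]
0.15 [[259.8, 167.3], [241.5, 171.3], [255.9, 172.2]]
ends -51.04114852186204 -65.15689736776466 7.761798109770427
238 175.6051188299817; 239 179.48285714285714; 240 179.0; 241 0.0; 242 169.0; 243 172.5007496251874; 244 169.76728624535315; 245 171.1779497098646; 246 172.57469879518072; 247 172.53161592505856; 248 172.9225806451613; 249 173.1060197663971; 250 173.13392857142858; 251 173.5176184690158; 252 173.5380047505938; 253 173.546553808948; 254 173.53937947494035; 255 174.0056074766355; 256 176.05933544303798; 257 178.48123123123122; 258 177.2321766561514; 259 172.93718381112984; 260 172.29090909090908; 261 171.9149529452771; 262 170.64657980456025; 
top 44 27 bar theta 0.046 offset at hinge -1.7
0 [[251.5, 224.6], [269.3, 223.1], [255.1, 224.3]]
0.05 [[251.6, 225.5], [269.3, 223.1], [255.2, 225.0]]
0.1 [[251.7, 226.4], [269.3, 223.1], [255.3, 225.8]]
0.15 [[251.9, 227.3], [269.3, 223.1], [255.4, 226.5]]
ends -5.999249224718094 -61.46834394121443 -3.971593024301308
250 225.00624219725344; 251 225.0092857142857; 252 224.9787234042553; 253 224.5564924114671; 254 224.58639705882354; 255 224.55613126079447; 256 224.51282051282053; 257 224.48829431438128; 258 224.45904436860067; 259 223.92448233861145; 260 223.203007518797; 261 223.19976218787158; 262 223.18690476190477; 263 223.47368421052633; 264 223.48688524590165; 265 223.4600355239787; 266 223.0; 267 223.0; 268 223.0;
```

The bar measures about 0.05 rad open. My first release row pulled back while the fingers were still gripping. I'll push it home with closed fingers and no grip.

Run:
```python
from h import *
rows([(.448,-.088,.2,92),(.448,-.088,.105,92)],-1)
```

```text
0.674 -0.225 0.272 -0.002 0.010 -0.537 -1;
0.679 -0.225 0.905 -0.002 0.010 -0.537 -1
```

{"api": "apply_moves", "payload": {"increments": "0.3 -0.225 0.2 0 0.01 -0.15 -1;0.6 -0.225 0.27 0 0.01 -0.3 -1;0.675 -0.225 0.27 0 0.01 -0.45 -1;0.675 -0.225 0.27 0 0.01 -0.54 -1;0.675 -0.225 0.27 0 0.01 -0.54 -1;0.675 -0.225 0.5 0 0.01 -0.54 -1;0.675 -0.225 0.7 0 0.01 -0.54 -1;0.675 -0.225 0.85 0 0.01 -0.54 -1;0.675 -0.225 0.9 0 0.01 -0.54 -1;0.675 -0.225 0.9 0 0.01 -0.54 -1"}}

```text
time_s: 45.07
ee_pos: [0.4463, -0.0889, 0.1038]
orientation: [-0.002, 0.695, 0.719, -0.001]
force: [-0.4, 0.3, -0.4]
opening: 0.005
```

Run:
```python
from h import *
p=shot("scene","s32.png",(200,120,300,220),6)
rows([(.46,-.088,.105,92),(.47,-.088,.105,92)],-1)
```

```text
0.005 0.083 0.005 -0.002 -0.000 0.001 -1;
0.003 0.149 0.005 -0.002 -0.000 0.001 -1
```

View pics/s32.png

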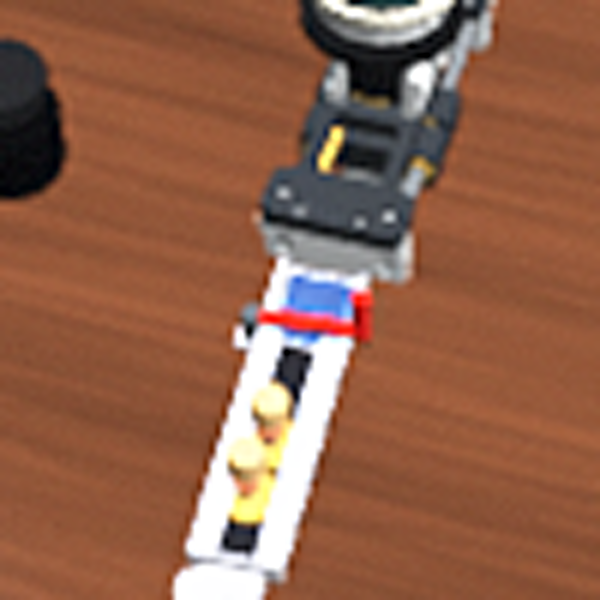

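The fingers are shut on the tip side of the peg (crop (362,315)). Advancing slowly until contact.

{"api": "apply_moves", "payload": {"increments": "0 0.03 0 0 0 0 -1;0 0.06 0 0 0 0 -1;0 0.09 0 0 0 0 -1;0 0.12 0 0 0 0 -1;0 0.14 0 0 0 0 -1;0 0.15 0 0 0 0 -1;0 0.15 0 0 0 0 -1"}}

```text
time_s: 45.7
ee_pos: [0.4696, -0.0884, 0.1059]
orientation: [-0.002, 0.694, 0.72, -0.001]
force: [-4.0, -0.4, 3.1]
opening: 0.006
```

{"api": "apply_moves", "payload": {"increments": "0 0.01 0 0 0 0 -1;0 0.02 0 0 0 0 -1;0 0.02 0 0 0 0 -1;0 0.02 0 0 0 0 -1"}}

```text
time_s: 46.03
ee_pos: [0.47, -0.0883, 0.1058]
orientation: [-0.004, 0.694, 0.72, -0.004]
force: [-10.0, -0.5, 6.1]
opening: 0.007
```

It's firmly against the stop: 10 N with no further motion. Back away and rise clear.

{"api": "apply_moves", "payload": {"increments": "0 -0.05 0 0 0 0 -1;0 -0.12 0 0 0 0 -1;0 -0.16 0 0 0 0 -1;0 -0.16 -0.3 0 0 0 -1;0 -0.16 -0.6 0 0 0 -1;0.2 -0.16 -0.9 0 0 0 -1;0.5 -0.16 -0.9 0 0 0 -1;0.8 -0.16 -0.9 0 0 0 -1;0.9 -0.16 -0.9 0 0 0 -1;0.9 -0.16 -0.9 0 0 0 -1"}}

```text
time_s: 46.87
ee_pos: [0.4424, 0.0505, 0.2423]
orientation: [-0.004, 0.692, 0.722, -0.001]
force: [-0.2, -0.4, 0.1]
opening: 0.006
```

```bash
python3 lining.py
python3 - <<'E'
from h import *
N=["holder_a","keeper_peg","keeper_hinge","boom_hinge","pocket","jar","perfume","tin","roller","hairbrush","ring_block","incense_plate"]
A=np.radians(184.8); ex=np.array([np.cos(A),np.sin(A)]); ey=np.array([-ex[1],ex[0]]); H=np.array([.677,-.1025])+.19*ex+.027*ey
for n in ("top","scene"):
    p=capture(n); cv2.imwrite(f"pics/f_{n}.png",p["img"]); cv2.imwrite(f"pics/fc_{n}.png",cv2.resize(p["img"][120:250,190:310],None,fx=4.5,fy=4.5,interpolation=2))
    im=p["img"].astype(int); b,g,r=im[...,0],im[...,1],im[...,2]
    m=(r>140)&(r>g*1.8)&(r>b*1.6); c=proj(p,[[*(H-.03*ey),.089]])[0]; yy,xx=np.mgrid[:384,:512]; m&=np.hypot(xx-c[0],yy-c[1])<16
    ys,xs=np.nonzero(m); w=(r-(g+b)/2)[ys,xs]
    L=np.array([unproj(p,(x,y),.089)[:2] for x,y in zip(xs,ys)])-H; lx,ly=L@ex*1e3,L@ey*1e3
    k=(ly>-44)&(ly<-3)&(abs(lx)<12); f=np.polyfit(ly[k],lx[k],1,w=w[k]); print(n,"bar theta",-np.arctan(f[0]).round(3),f[1].round(1))
    marks(p,N,.4)
E
```

```text
scene blue 73 [ 0.4614 -0.1205  0.07  ] px 252.0958904109589 170.05479452054794
scene slot 53 [ 0.5506 -0.1143] ang 5.17 [0.382 0.042]
top blue 105 [ 0.4651 -0.1195  0.07  ] px 260.9047619047619 230.97142857142856
top bar theta -0.027 -0.9
64 holder_a [0.5864, -0.1127, 0.0674] 0.56
64 holder_a [0.5585, -0.1114, 0.071] 0.5
64 holder_a [0.6346, -0.4154, -0.0001] 0.47
64 keeper_peg [0.4871, -0.0847, 0.1103] 0.56
64 keeper_hinge [0.4902, -0.1416, 0.0867] 0.63
64 boom_hinge [0.6779, -0.1039, 0.0673] 0.57
64 boom_hinge [0.5598, -0.1108, 0.0702] 0.54
64 boom_hinge [0.4779, -0.4262, -0.0038] 0.43
64 pocket [0.4689, -0.1174, 0.0718] 0.74
64 perfume [0.4772, -0.427, -0.0] 0.68
64 tin [0.6356, -0.4155, -0.0002] 0.91
64 roller [0.5585, -0.1129, 0.0697] 0.69
64 roller [0.5437, 0.422, 0.0001] 0.66
64 hairbrush [0.4114, -0.5359, 0.0014] 0.78
64 ring_block [0.7327, 0.1339, -0.0061] 0.64
64 incense_plate [0.7078, 0.3132, 0.0064] 0.71
scene bar theta -0.018 -2.1
65 holder_a [0.5904, -0.1083, 0.0658] 0.54
65 holder_a [0.5561, -0.1107, 0.0717] 0.49
65 keeper_peg [0.5423, -0.1118, 0.0782] 0.67
65 keeper_peg [0.4891, -0.0931, 0.1094] 0.66
65 keeper_hinge [0.4898, -0.1478, 0.0833] 0.51
65 keeper_hinge [0.5537, -0.1138, 0.0736] 0.5
65 boom_hinge [0.6782, -0.1014, 0.0758] 0.66
65 pocket [0.4684, -0.1172, 0.071] 0.58
65 pocket [0.488, -0.0905, 0.1111] 0.58
65 jar [0.3687, -0.3463, 0.0014] 0.97
65 perfume [0.4816, -0.4236, 0.0046] 0.65
65 perfume [0.5403, -0.1109, 0.0806] 0.65
65 tin [0.6371, -0.414, 0.0032] 0.91
65 roller [0.4899, -0.1481, 0.0842] 0.75
65 roller [0.5449, 0.4138, -0.003] 0.59
65 hairbrush [0.4073, -0.5313, 0.0012] 0.7
65 ring_block [0.7363, 0.1317, -0.0041] 0.73
65 incense_plate [0.6408, -0.4125, 0.0009] 0.5
```

View pics/fc_top.png

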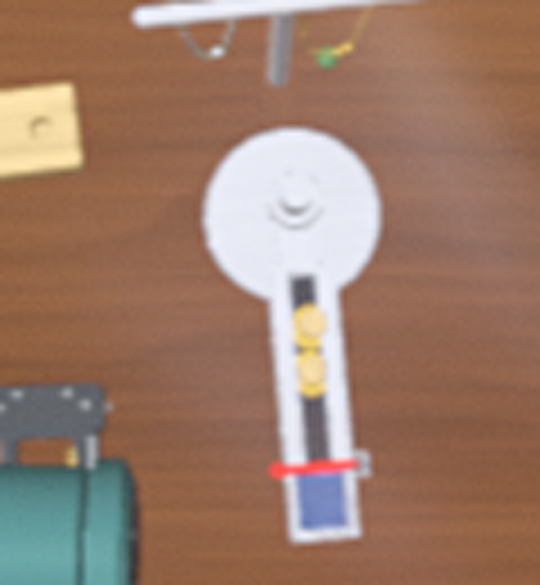

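View pics/f_scene.png

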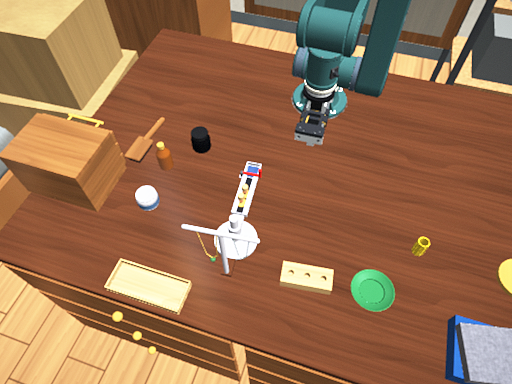

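The bar now measures about -0.02 rad, which is shut. The arm is unchanged, both holders are upright in the rail, and the bystanders are where they started.

```bash
python3 -c "
from station import ticket; print(ticket.hand_in())"
```

```text
the job is handed in; nothing more can be done
None
```

The job is done and handed in at about 47 s of robot time.

**What I did:**
- **Arm:** I swung it past its pawl until it pressed on the end stop at 29 N.
- **Keeper:** I opened it fully.
- **Holders:** Two were present. I set each down in the pocket and slid it in under the lips.
- **Keeper again:** I shut it against its stop and moved the robot clear.

**Last checks:**
- **Arm:** It has not moved since it was first seated, by the slot and lining measured in the pictures.
- **Holders:** Both stand upright in the rail, about 40 and 70 mm from the inner stop. No holders are left on the dresser.
- **Keeper:** The bar measured about -0.02 rad in both pictures, which is shut within the measuring error.
- **Other things:** The bystanders read within about 5 mm of where they started, which is the networks' error. In the last top view the jar was not found, and in the last scene view the plate was reported only at the tin's place; each was found near its start in the other view.

**What went wrong on the way:**
- Holder 1 tipped on its first slide because I gripped it too lightly. I brought it back to the pocket and slid it in again with a firm grip.
- Holder 1 was later knocked along the rail while the robot was away. It stayed under the lips, and holder 2 pushed it back in.
- My first release of the keeper left it about 0.05 rad open, so I pushed it home to 10 N with closed fingers.

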